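# Sweep the leftover terminal blocks into the blue tray

### The job

The lamps are wired: clear the green assembly board by sweeping the four leftover white terminal blocks along the mat with the fingers and over the board's open side into the blue tray. Only push them, never pick them up, and leave the LED driver, the knife and everything else on the bench where it lies.

Things in the scene. Friction and masses are not known exactly. Their poses are not given: they have to be found in the camera images.
- board: the fixed assembly board: plywood on battens with a green rubber mat, 340 mm along its x, 360 mm along its y; origin on the table under its centre, the mat's surface 68 mm above the origin. Wooden strips 12 mm wide stand 12 mm above the mat along its front and back edges (at x = -164 and +164 mm); the two sides (y = -180 and +180 mm) are open and flush with the mat. A tray stands against each open side. z up
- tray_blue: the fixed blue plastic tray that takes the blocks, 300 mm (x) x 150 mm (y) x 56 mm high, walls and floor 3 mm, empty; origin under its centre, axes parallel to the board's. It stands 2 mm from one open side of the board (its centre at y = +257 or -257 mm in the board's frame, either may occur), its rim 12 mm below the mat
- tray_grey: a fixed grey tray of the same size with bolts and washers in it, against the board's other open side; no block belongs in it. Origin under its centre, axes parallel to the board's
- block1_mid (a point): a loose white porcelain three-pole terminal block with six brass screws in its top, 38 x 24 x 18 mm (length, width, height), about 35 g, lying flat on the green mat at any yaw; this point is its centre, 9 mm above the mat; its x axis runs along the 38 mm length. It slides easily and stays where it is left
- block2_mid (a point): a loose white porcelain three-pole terminal block with six brass screws in its top, 38 x 24 x 18 mm (length, width, height), about 35 g, lying flat on the green mat at any yaw; this point is its centre, 9 mm above the mat; its x axis runs along the 38 mm length. It slides easily and stays where it is left
- block3_mid (a point): a loose white porcelain three-pole terminal block with six brass screws in its top, 38 x 24 x 18 mm (length, width, height), about 35 g, lying flat on the green mat at any yaw; this point is its centre, 9 mm above the mat; its x axis runs along the 38 mm length. It slides easily and stays where it is left
- block4_mid (a point): a loose white porcelain three-pole terminal block with six brass screws in its top, 38 x 24 x 18 mm (length, width, height), about 35 g, lying flat on the green mat at any yaw; this point is its centre, 9 mm above the mat; its x axis runs along the 38 mm length. It slides easily and stays where it is left
- driver: a loose black LED driver box, 36 x 80 x 26 mm (its x, y with the terminals, z), 110 g, on the middle line of the mat; origin at the centre of its underside
- knife: a loose yellow snap-off knife lying flat on the middle line of the mat, 22 x 140 x 19 mm (its x, y, z), blade to its +y, 70 g; origin under its centre
- tape: a loose roll of silver tape lying flat on the table, 100 mm across, 48 mm high; origin at the centre of its underside
- bottle: a loose white bottle with a red cap standing on the table, 56 mm across, 150 mm high; origin at the centre of its underside
- screwdriver: a loose screwdriver lying on the table beyond the right-hand tray, along its own x, about 200 mm long; origin beneath its middle
- lamp: a loose round white ceiling-lamp base with a ring of LEDs, 200 mm across, 24 mm high, on the table on the left; origin at the centre of its underside

How it is judged:
By the outcome, as a careful person would: the job done as asked, in the order asked, and still so for the second after the job is handed in, with the robot touching nothing.
It also fails if it takes over 64 s, if anything falls off the work surface, if the arm or the gripper's body presses on something with over 40 N, if the wrist force passes 120 N, or if a joint passes its speed limit or range.

### The arm

A 6-joint arm with a two-finger parallel gripper is mounted at the origin on the work surface. World frame = base frame: x ahead of the robot, y to its left, z up, the work surface at z = 0. Lengths are in mm, angles in rad, forces in N, time in s.
With the tool pointing down it reaches from about 350 to 875 mm from the base axis. Payload 15.5 kg.
Tool frame: the origin (TCP) lies between the finger pads; the fingertips stand 8 mm ahead of it and the grasp point (between the pads) lies 11 mm behind it; z points along the fingers, y is the direction in which the jaws open and shut (so a half turn about z gives the same grasp; the last joint's range is limited). The gripper opens to 85 mm and grips with 20 to 120 N. Pads are 22 mm wide; open, the fingers measure 114 mm over their backs; the gripper's body (76 mm by 85 mm) begins 54 mm behind the grasp point. The pads swing forward as they close: fully open they stand 13 mm farther back than shut.
Start: joints at [-1.347, 0.494, 1.345, -0, 1.302, -0.096], TCP at [195.893, -593.508, 205.377] pointing down, gripper open.
Joint ranges: [-2.91, 2.91], [-0.82, 2.16], [0.22, 2.67], [-1.22, 4.37], [0.12, 2.79], [-3.08, 3.08]. Speed limits (rad/s): [1.89, 1.89, 2.57, 3.01, 3.01, 3.01].

### API

Orientations are given as a unit quaternion [x, y, z, w].
In Python, from cell import bot, optics gives the robot as it stands.
- The arm moves only by the tool jog_arm, never from a script. Its argument "increments" is a list of rows, each a list of 6 numbers: the shift along the tool's x, y, z in m, then the turn, a rotation vector about the tool's x, y, z in degrees. A call has exactly 8 rows; each row is the pose to reach, as a shift and turn from the pose measured when the call began, along the tool's axes at that moment; what a row does not reach only later rows make up. A row lasts 1/12 s, in which the tool goes at most 41.7 mm and 7.16 degrees, less where a joint would pass 70% of its speed; a pose out of reach is approached as far as the arm can. A call with a gripper value outside its range is refused whole. "claw" is the finger opening in m, from 0 to 0.0854, set as the call begins (left out, the last holds). The fingers move at their own pace and stop on an object; "newtons" is the grip in N (left out, the last holds). Time passes only in rows, so rows that repeat a pose let the fingers close, or fill a call up. It gives the time, the measured TCP pose, the force and the opening at its end, in the units of the state.
- bot.get_state(): the state, without advancing time (a new reading comes with each control period).
- optics.snapshot(name): name is "scene" or "top"; returns a dict with "pixels" (384x512x3 uint8, blue, green, red), "range_z" (384x512 float32, mm along the optical axis (not along the pixel's ray), 0 where there is no reading), "K" (3x3 intrinsics, pixels), "k1" (the pictures are not rectified: a ray, as slopes to the right and down, at radius r is drawn at 1 + k1 r^2 times it, then the intrinsics apply), "xyz" and "rotation" of the camera in the world. Camera axes: x right, y down, z forward; pixel columns grow to the right and rows downward; lengths in mm; the calibration is good to about 2 mm. A picture is of the moment at which its call begins.
- bot.hand_in(): hands the job in, once; it reports no verdict.
The state is a dict: "time_s": time; "joints": joint angles; "joint_velocities": joint speeds; "joint_torque": joint torques, N m; "eef_pos": TCP position; "ee_rot": TCP orientation; "wrist_force": force on the tool from outside, world axes, zero at the start; "torque": the same for the moment, N m; "gripper_width": finger opening in mm.
Only numpy, scipy, OpenCV 4.12 (cv2) and the standard library are available. Lean on these libraries where they do the work, as an engineer would, in place of code of your own. Each camera call takes 0.05 s, during which the arm holds its last target.

## Working session

There is one attempt and no reset: what is moved stays moved. The work goes in short steps, Python scripts to look and compute and a tool call to move; the robot and the scene stay as the last step left them, time stands still between calls to the robot, and variables do not carry over. Pictures are saved under pics/ and viewed, and the job is handed in when it is done.

Besides the shell and the picture viewer there is one more tool, called after "Emit:" as name(argument=value, ...) on one line, values as JSON. jog_arm: Moves the arm, as the interface text tells. Its arguments: {"type":"object","properties":{"increments":{"type":"array"},"claw":{"type":"number"},"newtons":{"type":"number"}},"required":["increments"]}

```bash
mkdir -p pics; ls
python3 - <<'E'
from cell import bot, optics
import cv2,numpy as np,pickle
print(bot.get_state())
for n in ("scene","top"):
    s=optics.snapshot(n); pickle.dump(s,open(f"{n}0.pkl","wb"))
    cv2.imwrite(f"pics/{n}0.png",cv2.resize(s["pixels"],(768,576),interpolation=cv2.INTER_CUBIC))
    print(n,s["K"],s["k1"],s["xyz"],s["rotation"])
E
```

```text
pics
{'time_s': 0.0, 'joints': array([-1.34753230e+00,  4.94215477e-01,  1.34614149e+00,  9.86524218e-06,
        1.30251907e+00, -9.55031412e-02]), 'joint_velocities': array([ 1.23010899e-03,  8.96833417e-04,  8.16699711e-04,  1.72068300e-03,
       -6.79012141e-04,  4.15106764e-05]), 'joint_torque': array([ 5.42390204e-03, -8.82149076e+01, -3.83862984e+01,  2.48852921e-04,
        9.97432944e-03, -2.75460150e-05]), 'eef_pos': array([ 195.78680063, -593.11532731,  204.77669469]), 'ee_rot': array([ 9.87325307e-01,  1.58708308e-01, -3.62181707e-05, -6.40688473e-04]), 'wrist_force': array([-0.04507115,  0.5408057 ,  0.26249482]), 'torque': array([ 0.05212482, -0.00697379, -0.04185521]), 'gripper_width': 85.37062048194502}
scene [[474.62189653   0.         253.68237406]
 [  0.         474.62189653 196.6070114 ]
 [  0.           0.           1.        ]] -0.014756137501036066 [1152.27965652 -827.5976282  1054.13041657] [ 0.86528634  0.29005386 -0.13509083 -0.38587404]
top [[393.50096285   0.         260.22980783]
 [  0.         393.50096285 193.72407915]
 [  0.           0.           1.        ]] -0.03284613972770537 [ 237.2614899    38.76021429 1500.49265444] [ 0.70845012 -0.69994994  0.06750332 -0.06009832]
```

View pics/scene0.png

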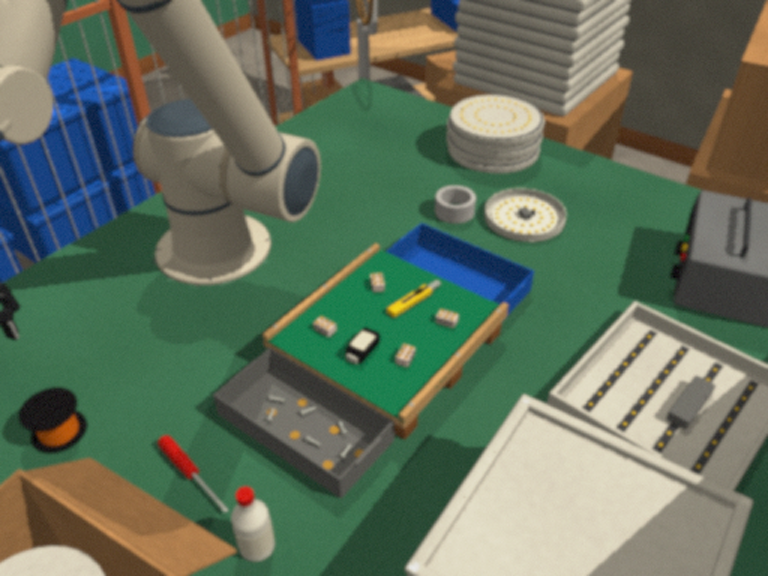

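View pics/top0.png

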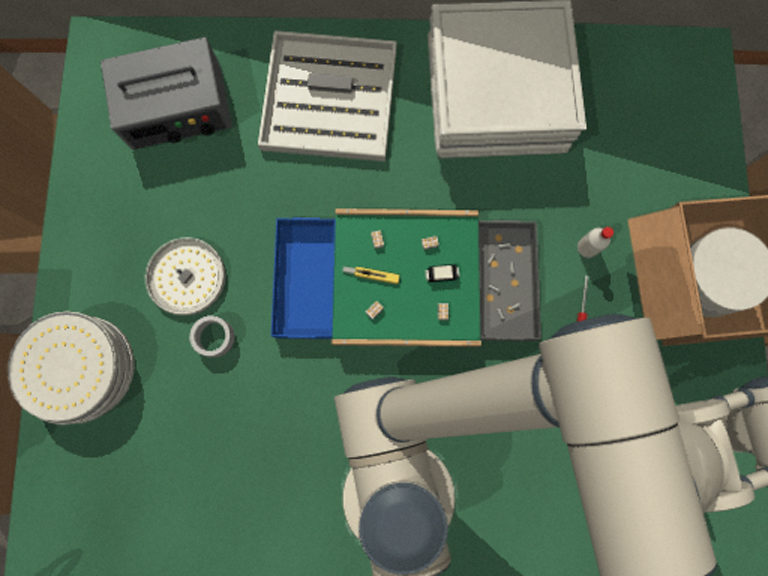

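```bash
cat > h.py <<'E'
import numpy as np,cv2
from scipy.spatial.transform import Rotation as R
def cloud(s):
    K=s["K"];h,w=s["range_z"].shape
    u,v=np.meshgrid(np.arange(w),np.arange(h))
    d=np.stack([(u-K[0,2])/K[0,0],(v-K[1,2])/K[1,1]],-1)
    p=d.copy()
    for _ in range(8):
        p=d/(1+s["k1"]*(p**2).sum(-1,keepdims=True))
    z=s["range_z"][...,None].astype(float)
    P=np.concatenate([p*z,z],-1)
    return P@R.from_quat(s["rotation"]).as_matrix().T+s["xyz"]
E
cat > meas.py <<'E'
import pickle,sys
from h import *
def blobs(s):
    W=cloud(s);img=s["pixels"];hsv=cv2.cvtColor(img,cv2.COLOR_BGR2HSV)
    z=W[...,2];val=s["range_z"]>0
    roi=(W[...,0]>300)&(W[...,0]<720)&(W[...,1]>-220)&(W[...,1]<420)&val
    g=(hsv[...,0]>60)&(hsv[...,0]<95)&(hsv[...,1]>120)&roi&(z>55)&(z<80)
    print("mat z",np.median(z[g]),"rect",cv2.minAreaRect(W[g][:,:2].astype(np.float32)))
    m=(roi&(z>74)&(z<110)).astype(np.uint8)
    n,l,st,c=cv2.connectedComponentsWithStats(m)
    for i in range(1,n):
        if st[i,4]<15: continue
        q=W[l==i]; r=cv2.minAreaRect(q[:,:2].astype(np.float32))
        print(c[i].round(),st[i,4],"mean",q.mean(0).round(1),"rect",np.round(r[0],1),np.round(r[1],1),round(r[2],1),"bgr",img[l==i].mean(0).round(), "x",q[:,0].min().round(),q[:,0].max().round(),"y",q[:,1].min().round(),q[:,1].max().round())
    b=(hsv[...,0]>100)&(hsv[...,0]<130)&(hsv[...,1]>150)&roi
    q=W[b]; print("blue",np.percentile(q,[1,50,99],axis=0).round(),cv2.minAreaRect(q[:,:2].astype(np.float32)))
if __name__=="__main__":
    for n in sys.argv[1:]: print(n); blobs(pickle.load(open(n,"rb")))
E
python3 meas.py top0.pkl scene0.pkl
```

```text
top0.pkl
mat z 68.3828434356808 rect ((536.5635986328125, -12.756759643554688), (313.1783752441406, 359.987548828125), 0.2819172441959381)
[271. 141.] 324 mean [699.9 -13.1  80.3] rect [697.3 -13.5] [355.2  20.7] 89.8 bgr [104. 146. 176.] x 687.0 708.0 y -191.0 164.0
[251. 159.] 74 mean [626.8  59.3  85.7] rect [627.3  61.2] [38.2 29.9] 0.8 bgr [132. 163. 177.] x 608.0 646.0 y 46.0 76.0
[287. 161.] 72 mean [620.  -71.4  85.4] rect [621.1 -70.5] [25.1 38.9] 14.8 bgr [129. 159. 175.] x 604.0 636.0 y -92.0 -51.0
[249. 182.] 210 mean [538.   66.7  82.9] rect [541.1  74.2] [139.7  26.1] 77.2 bgr [ 83. 154. 169.] x 517.0 559.0 y 4.0 142.0
[295. 182.] 221 mean [ 541.7 -100.8   92.2] rect [ 541.6 -103.6] [39.5 84.4] 5.2 bgr [116. 132. 131.] x 521.0 564.0 y -144.0 -62.0
[250. 206.] 78 mean [451.3  62.3  86. ] rect [453.9  61.8] [28.9 42.3] 45.7 bgr [131. 162. 173.] x 431.0 474.0 y 37.0 84.0
[295. 207.] 75 mean [ 448.3 -102.    85.9] rect [ 449.  -101.8] [22.1 37.7] 89.0 bgr [131. 162. 180.] x 430.0 468.0 y -113.0 -91.0
[270. 228.] 326 mean [372.8 -10.3  80.1] rect [373.3 -13.6] [ 11.9 359. ] 
[... 833 characters left out ...]
87.0 708.0 y -194.0 168.0
[298. 211.] 112 mean [629.9  56.   85.3] rect [629.1  57.3] [38.2 29. ] 18.3 bgr [118. 147. 164.] x 608.0 648.0 y 43.0 76.0
[216. 217.] 120 mean [ 450.8 -106.1   84.5] rect [ 448.5 -104.6] [28.9 39.9] 87.1 bgr [118. 148. 164.] x 429.0 468.0 y -120.0 -89.0
[241. 230.] 339 mean [ 546.9 -108.5   91.3] rect [ 543.4 -104.2] [37.5 79.4] 5.9 bgr [102. 119. 118.] x 521.0 565.0 y -144.0 -64.0
[270. 236.] 120 mean [623.  -73.7  85.1] rect [620.7 -70. ] [25.4 43.7] 12.6 bgr [125. 156. 175.] x 606.0 637.0 y -92.0 -49.0
blue [[385. 209.  -1.]
 [530. 296.   9.]
 [687. 321.  59.]] ((513.77099609375, 254.11788940429688), (352.5065002441406, 138.46902465820312), 0.10533907264471054)
```

```bash
cat > inc.py <<'E'
import sys,json
from h import *
from cell import bot
def inc(target, yaw=90, rows=8, ramp=None):
    s=bot.get_state(); p=np.array(s["eef_pos"]); T=R.from_quat(s["ee_rot"])
    Y=np.radians(yaw); x=np.array([np.cos(Y),np.sin(Y),0]); z=np.array([0,0,-1.]); 
    G=R.from_matrix(np.stack([x,np.cross(z,x),z],1))
    d=T.inv().apply(np.array(target)-p)/1000; rv=np.degrees((T.inv()*G).as_rotvec())
    print("pos",p.round(1),"f",s["wrist_force"].round(1),"t",round(s["time_s"],2),"shift",d.round(3),"turn",rv.round(1))
if __name__=="__main__":
    a=[float(v) for v in sys.argv[1:]]
    inc(a[:3], *(a[3:4]))
E
python3 inc.py 450 -25 170; python3 inc.py 450 -25 170 18.3
```

```text
pos [ 195.8 -593.2  204.9] f [ 0.2  0.5 -0.6] t 0.1 shift [ 0.419 -0.46   0.035] turn [ -0.   -0.  -71.7]
pos [ 195.8 -593.2  204.9] f [ 0.2  0.5 -0.6] t 0.1 shift [ 0.419 -0.46   0.035] turn [-0.1 -0.  -0. ]
```

Emit:
jog_arm(increments=[[0.02,-0.022,0,0,0,-5],[0.045,-0.05,0,0,0,-11],[0.07,-0.078,0,0,0,-17],[0.097,-0.106,0,0,0,-23],[0.123,-0.135,0,0,0,-29],[0.15,-0.164,0,0,0,-35],[0.176,-0.193,0,0,0,-41],[0.202,-0.222,0,0,0,-47]], claw=0.016, newtons=20)

```text
time_s: 0.77
eef_pos: [318.2, -317.2, 205.0]
ee_rot: [0.841, 0.541, 0.0, -0.001]
wrist_force: [1.0, -1.3, -0.0]
gripper_width: 15.8
```

```bash
python3 inc.py 450 -25 170
```

```text
pos [ 318.2 -317.2  205. ] f [ 1.  -1.3 -0. ] t 0.77 shift [ 0.32  -0.001  0.035] turn [ -0.   -0.1 -24.5]
```

Emit:
jog_arm(increments=[[0.04,0,0,0,0,-6],[0.08,0,0,0,0,-12],[0.12,0,0.005,0,0,-18],[0.16,0,0.01,0,0,-24.5],[0.2,0,0.015,0,0,-24.5],[0.24,0,0.02,0,0,-24.5],[0.28,0,0.025,0,0,-24.5],[0.32,0,0.03,0,0,-24.5]])

```text
time_s: 1.43
eef_pos: [451.0, -23.8, 175.1]
ee_rot: [0.707, 0.707, 0.0, -0.001]
wrist_force: [0.8, -1.4, -0.1]
gripper_width: 16.0
```

```bash
python3 inc.py 451 -25 100
python3 - <<'E'
from cell import optics
import cv2
from h import *
s=optics.snapshot("scene")
cv2.imwrite("pics/s1.png",cv2.resize(s["pixels"][100:300,120:390],None,fx=2.9,fy=2.9,interpolation=cv2.INTER_CUBIC))
W=cloud(s); 
m=(abs(W[...,0]-450)<60)&(abs(W[...,1]+25)<60)&(W[...,2]>110)
print(np.sort(W[m][:,2])[:15].round(1), W[m&(W[...,2]<200)].min(0),W[m&(W[...,2]<200)].max(0))
E
```

```text
pos [451.  -23.8 175.1] f [ 0.8 -1.4 -0.1] t 1.43 shift [-0.001  0.     0.075] turn [-0.  -0.1  0. ]
[199.9 201.7 203.6 204.2 205.2 205.2 205.4 205.9 206.3 206.4 206.5 206.6
 207.7 208.  208.1] [440.22578046 -20.32318491 199.88611346] [440.22578046 -20.32318491 199.88611346]
```

View pics/s1.png

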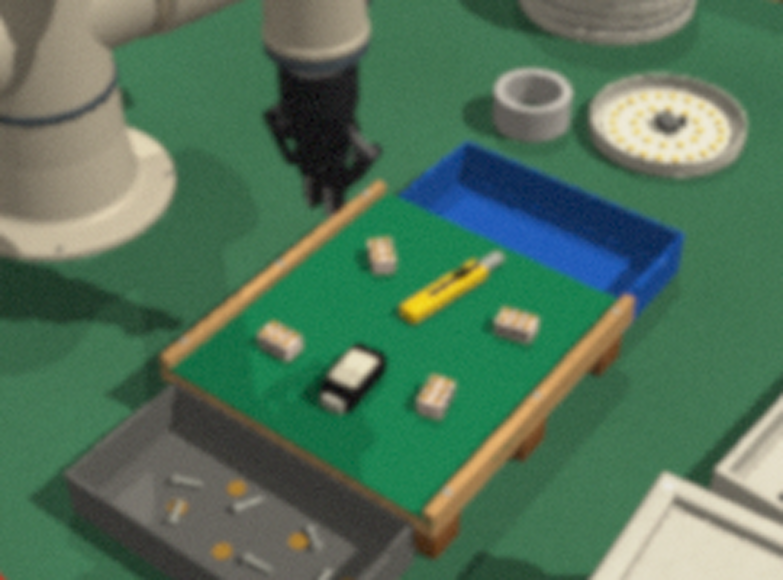

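The gripper is shown with tips at about (330,210) in the crop (full image about (234,172)), and the four blocks, knife and driver are unchanged. I'll check the tip height from that pixel.

Run:
```python
import pickle
from h import *
s=pickle.load(open("scene0.pkl","rb"))
Rm=R.from_quat(s["rotation"]).as_matrix()
for z in (150,160,167,175,185):
    p=Rm.T@(np.array([451,-24,z])-s["xyz"]); q=p[:2]/p[2]; q=q*(1+s["k1"]*(q@q)); u=s["K"]@np.r_[q,1]
    print(z,u[:2].round(1),"crop",((u[:2]-[120,100])*2.9).round())
```

```text
150 [232.8 185.3] crop [327. 247.]
160 [232.6 182.7] crop [327. 240.]
167 [232.5 180.8] crop [326. 234.]
175 [232.4 178.7] crop [326. 228.]
185 [232.3 176.1] crop [326. 221.]
```

Run:
```python
from cell import optics
import cv2
from h import *
s=optics.snapshot("scene")
c=s["pixels"][110:200,190:290]
cv2.imwrite("pics/s2.png",cv2.resize(c,None,fx=6,fy=6,interpolation=cv2.INTER_NEAREST))
W=cloud(s)
for v in range(155,186,2): print(v,[ (int(W[v,u,1]),int(W[v,u,2])) if s["range_z"][v,u]>0 else None for u in range(222,244,3)])
```

```text
155 [(-29, 250), (-31, 258), (-29, 260), (-15, 251), (-37, 278), (-25, 271), (-9, 260), (266, 0)]
157 [(209, 0), (-30, 250), (-29, 253), (-16, 245), (-34, 268), (-26, 265), (-9, 253), (-30, 278)]
159 [(202, -1), (-30, 241), (-28, 245), (-13, 235), (-33, 260), (-28, 260), (-22, 259), (-31, 273)]
161 [(190, 1), (197, 0), (-27, 237), (-19, 234), (-31, 251), (-24, 249), (-29, 259), (-30, 264)]
163 [(181, 1), (187, 1), (-30, 233), (-18, 226), (-32, 245), (-31, 249), (-31, 254), (-21, 249)]
165 [(170, 3), (177, 2), (-30, 225), (-21, 221), (-30, 235), (-26, 237), (-15, 230), (218, 0)]
167 [(164, 0), (170, 0), (-29, 217), (-19, 212), (-30, 228), (-24, 227), (-13, 221), (208, 1)]
169 [(157, -1), (164, -2), (-28, 209), (-18, 203), (-27, 218), (-26, 222), (-15, 216), (121, 81)]
171 [(139, 7), (149, 4), (159, 0), (166, 0), (-25, 208), (-22, 210), (104, 84), (117, 77)]
173 [(132, 6), (142, 2), (150, 0), (157, 0), (-28, 204), (-21, 202), (102, 77), (115, 70)]
175 [(126, 3), (134, 1), (138, 4), (146, 2), (81, 79), (83, 82), (97, 74), (108, 69)]
177 [(121, 0), (123, 5), (128, 5), (66, 80), (70, 82), (83, 74), (95, 67), (100, 68)]
179 [(110, 2), (121, -1), (124, 0), (59, 79), (69, 74), (79, 70), (87, 68), (90, 71)]
181 [(103, 1), (109, 2), (47, 77), (50, 80), (68, 67), (72, 69), (75, 71), (79, 74)]
183 [(91, 6), (33, 78), (40, 77), (53, 69), (58, 69), (66, 67), (70, 69), (79, 65)]
185 [(17, 81), (23, 80), (36, 72), (44, 69), (51, 69), (56, 69), (62, 69), (69, 67)]
```

View pics/s2.png

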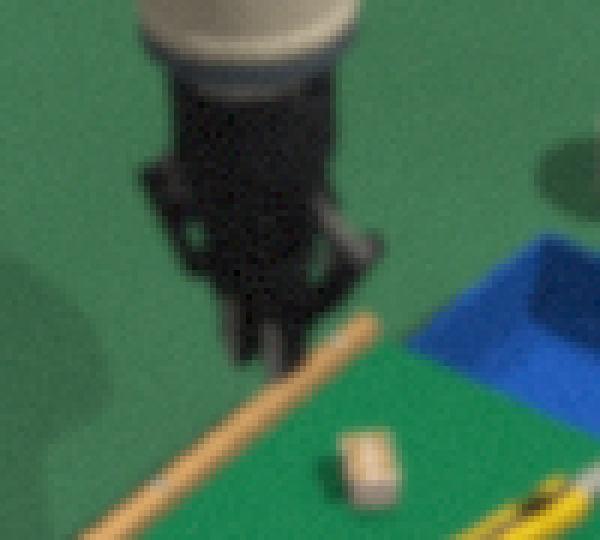

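Emit:
jog_arm(increments=[[0,0,0.01,0,0,0],[0,0,0.02,0,0,0],[0,0,0.03,0,0,0],[0,0,0.04,0,0,0],[0,0,0.05,0,0,0],[0,0,0.06,0,0,0],[0,0,0.07,0,0,0],[0,0,0.07,0,0,0]])

```text
time_s: 2.2
eef_pos: [450.8, -21.2, 103.3]
ee_rot: [0.705, 0.709, -0.0, -0.002]
wrist_force: [0.1, -0.1, -1.1]
gripper_width: 15.8
```

```bash
python3 inc.py 451 -25 82
cat > tip.py <<'E'
from cell import optics
import cv2,sys
from h import *
n=sys.argv[1]
s=optics.snapshot("scene")
c=s["pixels"][120:240,190:320]
cv2.imwrite(f"pics/{n}.png",cv2.resize(c,None,fx=5,fy=5,interpolation=cv2.INTER_CUBIC))
W=cloud(s)
dark=(s["pixels"].max(2)<75)&(abs(W[...,0]-float(sys.argv[2]))<35)&(abs(W[...,1]-float(sys.argv[3]))<35)
q=W[dark]; o=np.argsort(q[:,2])[:12]; print(q[o].round(0).tolist())
E
python3 tip.py s3 451 -25
```

```text
pos [450.8 -21.2 103.3] f [ 0.1 -0.1 -1.1] t 2.2 shift [-0.004  0.     0.021] turn [-0.2 -0.2  0.3]
[[439.0, -14.0, 131.0], [442.0, -18.0, 131.0], [443.0, -28.0, 134.0], [443.0, -23.0, 134.0], [442.0, -31.0, 136.0], [443.0, -27.0, 138.0], [442.0, -17.0, 138.0], [443.0, -24.0, 139.0], [469.0, -18.0, 140.0], [442.0, -22.0, 142.0], [443.0, -33.0, 142.0], [442.0, -17.0, 142.0]]
```

View pics/s3.png

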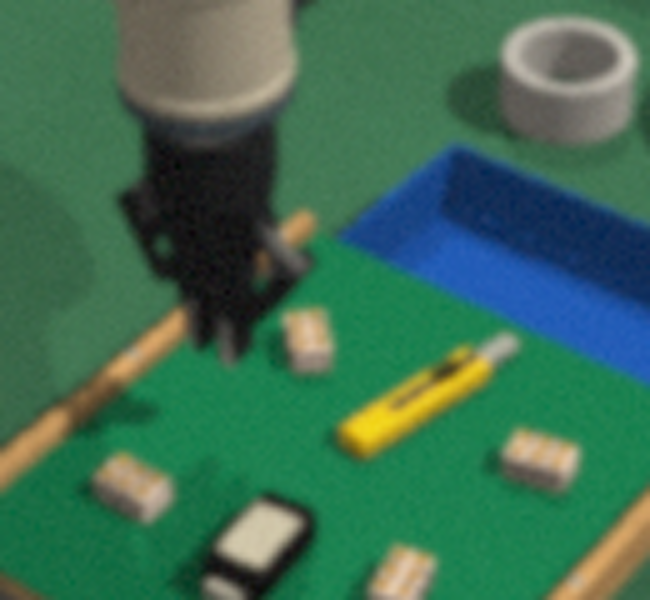

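The tips sit at crop (230,360), full image about (236,192), above the mat between the two near blocks. I'll read depth there.

Run:
```python
from cell import optics
from h import *
s=optics.snapshot("scene");W=cloud(s)
for v in range(182,200): print(v,[ tuple(W[v,u].astype(int)) if s["range_z"][v,u]>0 else None for u in range(229,242,2)])
Rm=R.from_quat(s["rotation"]).as_matrix()
for P in ([440,-21,95],[440,-21,105],[440,-21,115],[451,-21,95]):
    p=Rm.T@(np.array(P)-s["xyz"]); q=p[:2]/p[2]; q=q*(1+s["k1"]*(q@q)); print(P,(s["K"]@np.r_[q,1])[:2].round(1))
```

```text
182 [(np.int64(443), np.int64(-31), np.int64(164)), (np.int64(438), np.int64(-16), np.int64(151)), (np.int64(444), np.int64(-14), np.int64(153)), (np.int64(469), np.int64(-34), np.int64(178)), (np.int64(472), np.int64(-29), np.int64(177)), (np.int64(484), np.int64(-34), np.int64(185)), (np.int64(489), np.int64(-31), np.int64(187))]
183 [(np.int64(443), np.int64(-31), np.int64(159)), (np.int64(441), np.int64(-20), np.int64(151)), (np.int64(462), np.int64(-35), np.int64(172)), (np.int64(468), np.int64(-33), np.int64(174)), (np.int64(472), np.int64(-29), np.int64(173)), (np.int64(484), np.int64(-35), np.int64(183)), (np.int64(491), np.int64(-34), np.int64(186))]
184 [(np.int64(444), np.int64(-33), np.int64(158)), (np.int64(441), np.int64(-20), np.int64(148)), (np.int64(457), np.int64(-29), np.int64(162)), (np.int64(467), np.int64(-32), np.int64(168)), (np.int64(469), np.int64(-25), np.int64(165)), (np.int64(485), np.int64(-35), np.int64(180)), (np.int64(488), np.int64(-30), np.int64(178))]
185 [(np.int64(441), np.int64(-29), np.int64(150)), (np.int64(443), np.int64(-22), np.int64(146)),
[... 4092 characters left out ...]
p.int64(423), np.int64(-3), np.int64(70)), (np.int64(429), np.int64(-1), np.int64(71)), (np.int64(432), np.int64(4), np.int64(68)), (np.int64(437), np.int64(8), np.int64(69)), (np.int64(441), np.int64(12), np.int64(68)), (np.int64(446), np.int64(17), np.int64(67))]
199 [(np.int64(422), np.int64(-12), np.int64(72)), (np.int64(426), np.int64(-7), np.int64(70)), (np.int64(429), np.int64(-1), np.int64(67)), (np.int64(435), np.int64(1), np.int64(68)), (np.int64(441), np.int64(3), np.int64(70)), (np.int64(445), np.int64(8), np.int64(68)), (np.int64(452), np.int64(9), np.int64(71))]
[440, -21, 95] [231.3 197.2]
[440, -21, 105] [231.2 194.7]
[440, -21, 115] [231.  192.2]
[451, -21, 95] [234.1 198.6]
```

Emit:
jog_arm(increments=[[0,0,0.004,0,0,0],[-0.001,0,0.008,0,0,0],[-0.002,0,0.012,0,0,0],[-0.003,0,0.016,0,0,0],[-0.004,0,0.02,0,0,0],[-0.004,0,0.02,0,0,0],[-0.004,0,0.02,0,0,0],[-0.004,0,0.02,0,0,0]])

```text
time_s: 2.97
eef_pos: [451.6, -25.2, 84.6]
ee_rot: [0.705, 0.709, 0.0, -0.001]
wrist_force: [0.5, 0.2, 0.8]
gripper_width: 15.7
```

```bash
python3 inc.py 451 -25 82
cat > tip2.py <<'E'
from cell import optics
import cv2,sys
from h import *
n,cx,cy=sys.argv[1],float(sys.argv[2]),float(sys.argv[3])
s=optics.snapshot("scene"); W=cloud(s)
c=s["pixels"][120:240,190:320]
cv2.imwrite(f"pics/{n}.png",cv2.resize(c,None,fx=5,fy=5,interpolation=cv2.INTER_CUBIC))
m=(abs(W[...,0]-cx)<30)&(abs(W[...,1]-cy)<14)&(W[...,2]>73)&(s["range_z"]>0)
q=W[m]; o=np.argsort(q[:,2])[:10]; print(q[o].round(0).tolist())
E
python3 tip2.py s4 451 -25
```

```text
pos [451.6 -25.2  84.6] f [0.5 0.2 0.8] t 2.97 shift [ 0.    -0.001  0.003] turn [-0.1 -0.1  0.3]
[[462.0, -36.0, 73.0], [467.0, -32.0, 73.0], [428.0, -34.0, 74.0], [422.0, -17.0, 75.0], [432.0, -33.0, 75.0], [441.0, -32.0, 112.0], [462.0, -34.0, 112.0], [441.0, -27.0, 113.0], [443.0, -20.0, 113.0], [444.0, -26.0, 113.0]]
```

View pics/s4.png

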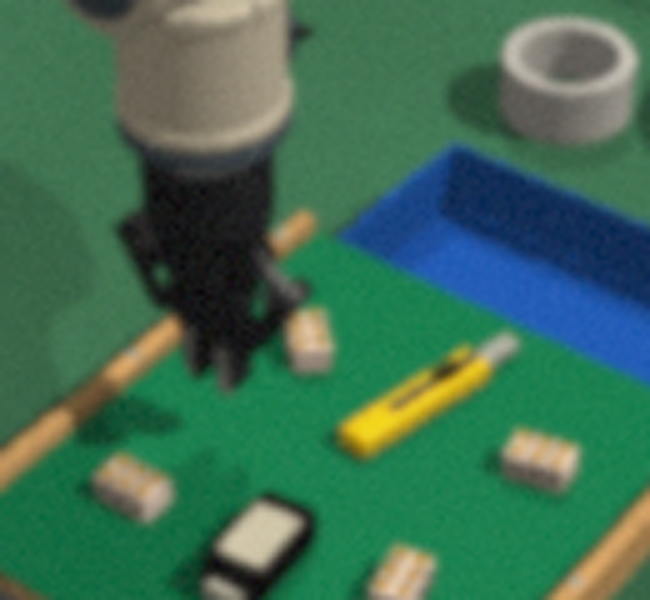

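Depth puts the fingertips about 28 mm above the reported TCP, not 8 mm below it. Two separate looks gave the same offset. I'll go down further in small steps, checking both depth and force.

Emit:
jog_arm(increments=[[0,0,0.004,0,0,0],[0,0,0.008,0,0,0],[0,0,0.012,0,0,0],[0,0,0.016,0,0,0],[0,0,0.02,0,0,0],[0,0,0.024,0,0,0],[0,0,0.024,0,0,0],[0,0,0.024,0,0,0]])

```text
time_s: 3.68
eef_pos: [451.4, -25.1, 60.5]
ee_rot: [0.705, 0.709, 0.0, -0.002]
wrist_force: [0.9, -0.5, 0.4]
gripper_width: 16.1
```

```bash
python3 inc.py 451 -25 48;python3 tip2.py s5 451 -25
```

```text
pos [451.4 -25.1  60.5] f [ 0.9 -0.5  0.4] t 3.68 shift [ 0.    -0.     0.012] turn [-0.1 -0.2  0.3]
[[464.0, -29.0, 74.0], [462.0, -26.0, 87.0], [440.0, -32.0, 87.0], [442.0, -31.0, 88.0], [442.0, -21.0, 88.0], [443.0, -26.0, 88.0], [466.0, -35.0, 91.0], [443.0, -31.0, 92.0], [436.0, -32.0, 94.0], [431.0, -31.0, 94.0]]
```

View pics/s5.png

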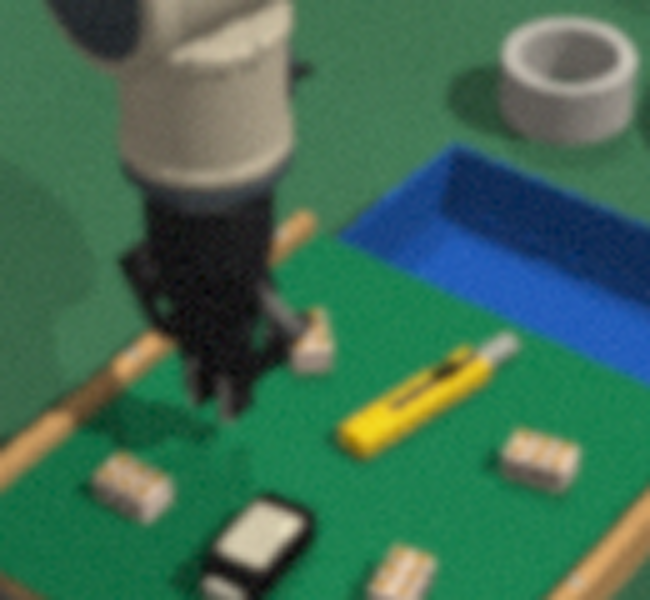

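Tip is at crop (230,415), depth about 87 mm, with TCP at 60.5 and no contact force. The offset of about +27 mm is confirmed.

Emit:
jog_arm(increments=[[0,0,0.002,0,0,0],[0,0,0.004,0,0,0],[0,0,0.006,0,0,0],[0,0,0.008,0,0,0],[0,0,0.01,0,0,0],[0,0,0.012,0,0,0],[0,0,0.012,0,0,0],[0,0,0.012,0,0,0]])

```text
time_s: 4.4
eef_pos: [451.4, -25.1, 48.5]
ee_rot: [0.705, 0.709, 0.0, -0.002]
wrist_force: [-0.4, 1.0, 0.1]
gripper_width: 16.3
```

```bash
python3 inc.py 451 30 47;python3 tip2.py s6 451 -25
```

```text
pos [451.4 -25.1  48.5] f [-0.4  1.   0.1] t 4.4 shift [ 0.055 -0.     0.002] turn [-0.1 -0.2  0.3]
[[460.0, -33.0, 74.0], [465.0, -30.0, 75.0], [442.0, -21.0, 76.0], [441.0, -34.0, 77.0], [464.0, -29.0, 78.0], [460.0, -33.0, 78.0], [441.0, -20.0, 79.0], [445.0, -34.0, 79.0], [466.0, -36.0, 79.0], [442.0, -26.0, 80.0]]
```

View pics/s6.png

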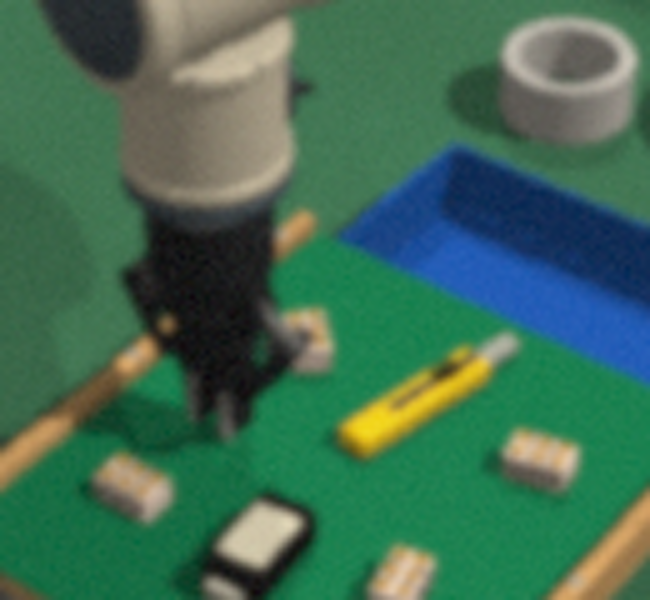

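Emit:
jog_arm(increments=[[0.01,0,0,0,0,0],[0.02,0,0,0,0,0],[0.03,0,0,0,0,0],[0.038,0,0,0,0,0],[0.046,0,0,0,0,0],[0.054,0,0,0,0,0],[0.062,0,0,0,0,0],[0.07,0,0,0,0,0]])

```text
time_s: 5.12
eef_pos: [451.1, 45.8, 48.8]
ee_rot: [0.705, 0.709, 0.0, -0.002]
wrist_force: [0.3, 0.9, -0.5]
gripper_width: 16.0
```

```bash
python3 inc.py 451 195 48;python3 tip2.py s7 451 35
```

```text
pos [451.1  45.8  48.8] f [ 0.3  0.9 -0.5] t 5.12 shift [0.149 0.001 0.001] turn [-0.1 -0.1  0.3]
[[467.0, 42.0, 73.0], [457.0, 29.0, 73.0], [456.0, 40.0, 73.0], [440.0, 45.0, 74.0], [470.0, 43.0, 74.0], [463.0, 26.0, 74.0], [442.0, 49.0, 76.0], [466.0, 38.0, 79.0], [464.0, 36.0, 80.0], [463.0, 41.0, 80.0]]
```

View pics/s7.png

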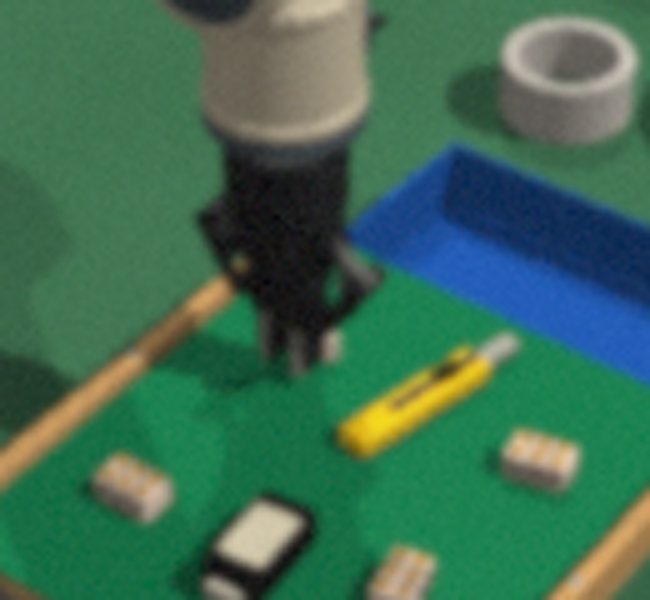

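The block shows at crop (332,345), directly ahead of the fingers, and is moving with them. I'll keep pushing.

Emit:
jog_arm(increments=[[0.008,0,0,0,0,0],[0.016,0,0,0,0,0],[0.025,0,0,0,0,0],[0.034,0,0,0,0,0],[0.043,0,0,0,0,0],[0.052,0,0,0,0,0],[0.061,0,0,0,0,0],[0.07,0,0,0,0,0]])

```text
time_s: 5.83
eef_pos: [450.6, 117.6, 49.0]
ee_rot: [0.705, 0.709, 0.0, -0.002]
wrist_force: [-0.0, 0.0, -0.1]
gripper_width: 15.8
```

```bash
python3 inc.py 451 195 48;python3 tip2.py s8 451 110
```

```text
pos [450.6 117.6  49. ] f [-0.   0.  -0.1] t 5.83 shift [0.077 0.001 0.001] turn [-0.1 -0.2  0.4]
[[438.0, 106.0, 73.0], [455.0, 99.0, 73.0], [433.0, 102.0, 73.0], [450.0, 105.0, 75.0], [464.0, 114.0, 76.0], [442.0, 121.0, 77.0], [441.0, 113.0, 78.0], [442.0, 117.0, 80.0], [464.0, 113.0, 81.0], [462.0, 105.0, 81.0]]
```

View pics/s8.png

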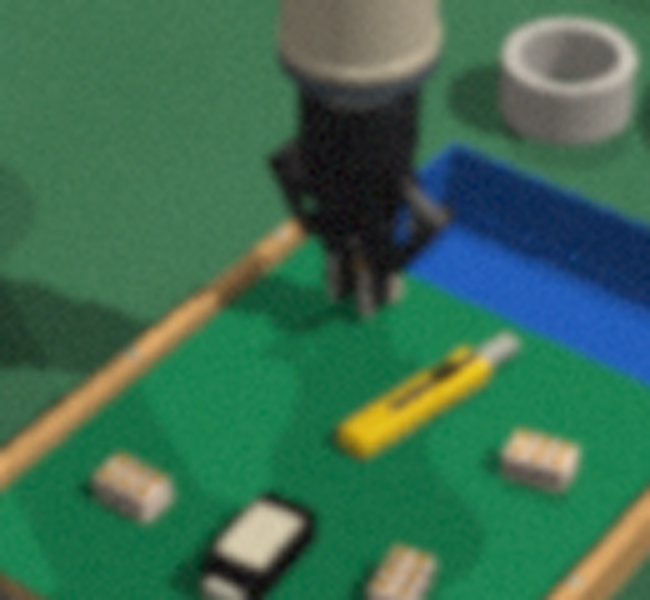

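Block still ahead of the tips at crop (397,285), near the board edge. Now over the edge.

Emit:
jog_arm(increments=[[0.01,0,0,0,0,0],[0.021,0,0,0,0,0],[0.032,0,0,0,0,0],[0.043,0,0,0,0,0],[0.054,0,0,0,0,0],[0.065,0,0,0,0,0],[0.076,0,0,0,0,0],[0.084,0,0,0,0,0]])

```text
time_s: 6.55
eef_pos: [450.0, 204.1, 49.3]
ee_rot: [0.705, 0.71, 0.001, -0.002]
wrist_force: [0.7, 0.2, 0.0]
gripper_width: 16.0
```

```bash
python3 inc.py 449 -148 150;python3 tip2.py s9 451 195
```

```text
pos [450.  204.1  49.3] f [0.7 0.2 0. ] t 6.55 shift [-0.352 -0.004 -0.102] turn [-0.1 -0.2  0.4]
[[463.0, 205.0, 75.0], [442.0, 206.0, 77.0], [440.0, 197.0, 78.0], [440.0, 202.0, 79.0], [464.0, 197.0, 80.0], [439.0, 192.0, 81.0], [462.0, 195.0, 81.0], [441.0, 206.0, 81.0], [440.0, 197.0, 82.0], [437.0, 195.0, 82.0]]
```

View pics/s9.png

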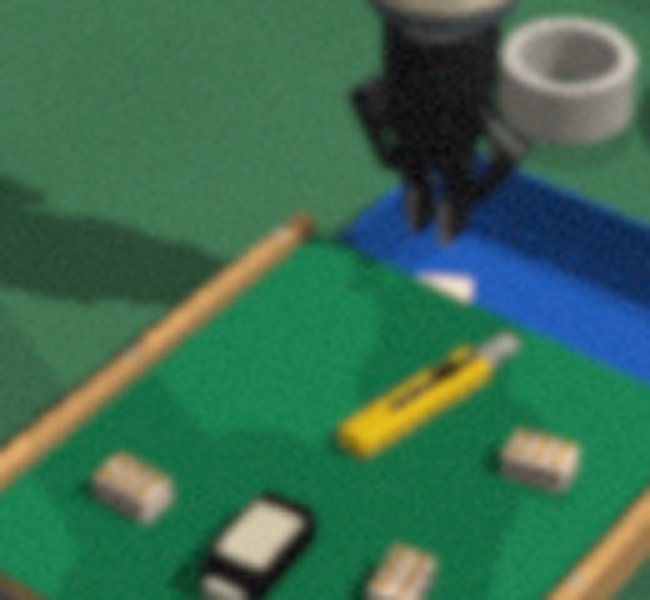

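The block lies in the blue tray at crop (447,287). Lifting and going back for the second near-lane block.

Emit:
jog_arm(increments=[[0,0,-0.025,0,0,0],[-0.01,0,-0.05,0,0,0],[-0.05,-0.001,-0.05,0,0,0],[-0.09,-0.001,-0.05,0,0,0],[-0.13,-0.001,-0.05,0,0,0],[-0.17,-0.001,-0.05,0,0,0],[-0.21,-0.001,-0.05,0,0,0],[-0.25,-0.001,-0.05,0,0,0]])

```text
time_s: 7.27
eef_pos: [450.7, -47.2, 98.6]
ee_rot: [0.705, 0.71, 0.001, -0.002]
wrist_force: [1.2, -0.5, -0.8]
gripper_width: 15.8
```

```bash
python3 inc.py 449 -148 48
```

```text
pos [450.7 -47.2  98.6] f [ 1.2 -0.5 -0.8] t 7.27 shift [-0.101 -0.002  0.05 ] turn [-0.1 -0.2  0.4]
```

Emit:
jog_arm(increments=[[-0.035,-0.001,0,0,0,0],[-0.07,-0.001,0,0,0,0],[-0.102,-0.001,0,0,0,0],[-0.102,-0.001,0.005,0,0,0],[-0.102,-0.001,0.018,0,0,0],[-0.102,-0.001,0.032,0,0,0],[-0.102,-0.001,0.044,0,0,0],[-0.102,-0.001,0.05,0,0,0]])

```text
time_s: 7.93
eef_pos: [449.8, -148.7, 47.1]
ee_rot: [0.705, 0.71, 0.001, -0.002]
wrist_force: [-0.5, 0.8, -0.6]
gripper_width: 16.1
```

```bash
python3 inc.py 450 -70 48; python3 tip2.py s10 450 -148
```

```text
pos [ 449.8 -148.7   47.1] f [-0.5  0.8 -0.6] t 7.93 shift [ 0.079  0.001 -0.001] turn [-0.1 -0.2  0.4]
[[441.0, -162.0, 73.0], [445.0, -149.0, 73.0], [440.0, -148.0, 74.0], [434.0, -158.0, 75.0], [441.0, -153.0, 75.0], [442.0, -145.0, 76.0], [465.0, -158.0, 76.0], [440.0, -147.0, 77.0], [465.0, -153.0, 77.0], [435.0, -158.0, 79.0]]
```

View pics/s10.png

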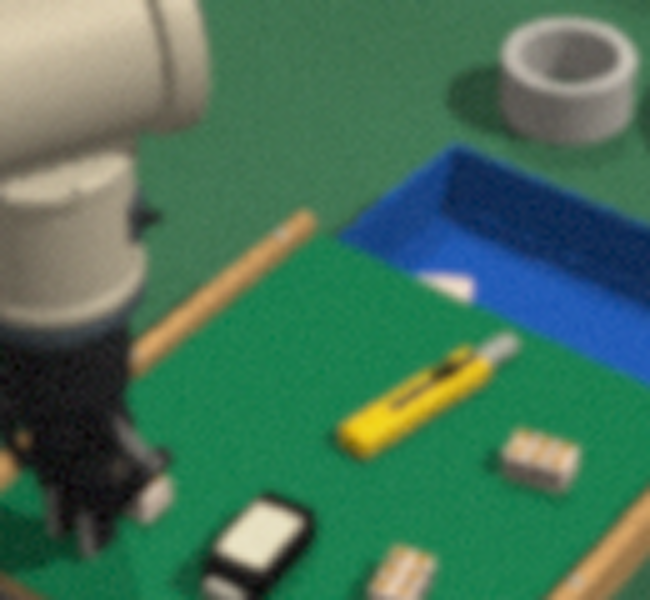

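Fingers are behind the block, which sits at crop (150,495). Second push.

Emit:
jog_arm(increments=[[0.008,0,0,0,0,0],[0.016,0,0,0,0,0],[0.024,0,0,0,0,0],[0.032,0,0,0,0,0],[0.04,0,0,0,0,0],[0.05,0,0,0,0,0],[0.06,0,0,0,0,0],[0.07,0,0,0,0,0]])

```text
time_s: 8.65
eef_pos: [449.1, -77.5, 47.1]
ee_rot: [0.704, 0.71, 0.001, -0.003]
wrist_force: [0.0, -0.0, 0.3]
gripper_width: 15.9
```

Emit:
jog_arm(increments=[[0.01,0,0,0,0,0],[0.02,0,0,0,0,0],[0.031,0,0,0,0,0],[0.042,0,0,0,0,0],[0.053,0,0,0,0,0],[0.064,0,0,0,0,0],[0.075,0,0,0,0,0],[0.085,0,0,0,0,0]])

```text
time_s: 9.32
eef_pos: [448.3, 8.7, 47.5]
ee_rot: [0.704, 0.71, 0.001, -0.003]
wrist_force: [0.5, 0.1, 0.3]
gripper_width: 16.1
```

```bash
python3 inc.py 450 205 48; python3 tip2.py s11 450 10
```

```text
pos [448.3   8.7  47.5] f [0.5 0.1 0.3] t 9.32 shift [0.196 0.003 0.   ] turn [-0.2 -0.3  0.4]
[[480.0, 5.0, 74.0], [438.0, 8.0, 74.0], [464.0, 20.0, 75.0], [439.0, 17.0, 76.0], [440.0, 10.0, 77.0], [439.0, 2.0, 79.0], [434.0, -2.0, 79.0], [467.0, 22.0, 79.0], [460.0, -0.0, 79.0], [463.0, 2.0, 79.0]]
```

View pics/s11.png

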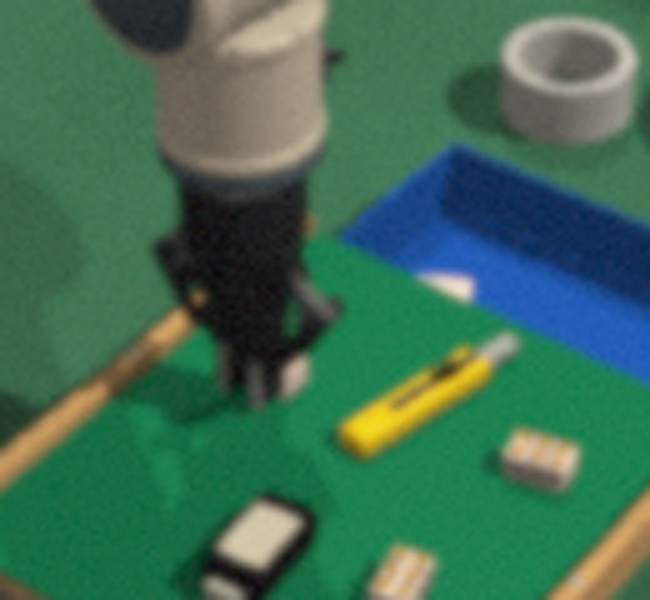

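Block still squarely ahead at crop (295,375). I'll push on, drifting slightly toward −x so it doesn't land on the first one.

Emit:
jog_arm(increments=[[0.01,-0.001,0,0,0,0],[0.02,-0.002,0,0,0,0],[0.031,-0.004,0,0,0,0],[0.042,-0.006,0,0,0,0],[0.053,-0.008,0,0,0,0],[0.064,-0.01,0,0,0,0],[0.075,-0.012,0,0,0,0],[0.085,-0.014,0,0,0,0]])

```text
time_s: 10.03
eef_pos: [433.1, 95.9, 47.9]
ee_rot: [0.704, 0.71, 0.001, -0.003]
wrist_force: [-0.3, -1.1, 0.4]
gripper_width: 15.9
```

```bash
python3 inc.py 425 205 48; python3 tip2.py s12 440 95
```

```text
pos [433.1  95.9  47.9] f [-0.3 -1.1  0.4] t 10.03 shift [ 0.109 -0.007  0.   ] turn [-0.2 -0.3  0.5]
[[427.0, 94.0, 75.0], [447.0, 89.0, 76.0], [444.0, 92.0, 77.0], [445.0, 86.0, 77.0], [422.0, 94.0, 77.0], [439.0, 88.0, 77.0], [422.0, 100.0, 77.0], [452.0, 109.0, 78.0], [425.0, 101.0, 78.0], [426.0, 89.0, 78.0]]
```

View pics/s12.png

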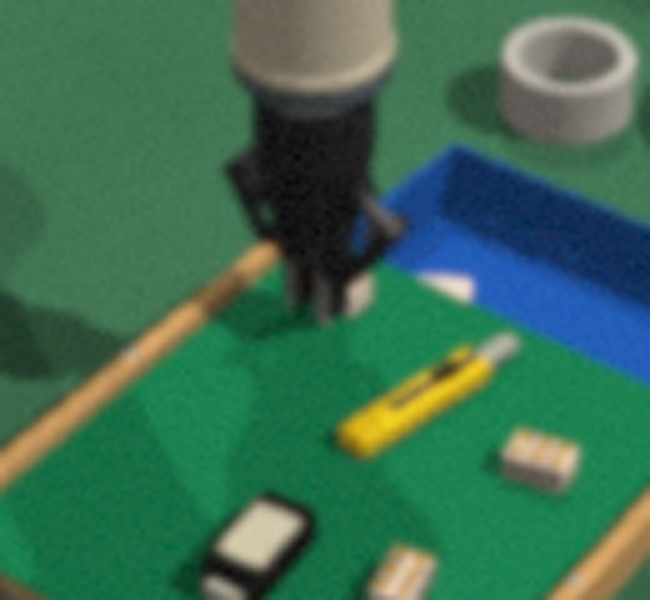

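Emit:
jog_arm(increments=[[0.01,0,0,0,0,0],[0.022,0,0,0,0,0],[0.034,0,0,0,0,0],[0.047,0,0,0,0,0],[0.06,0,0,0,0,0],[0.075,0,0,0,0,0],[0.092,0,0,0,0,0],[0.108,0,0,0,0,0]])

```text
time_s: 10.75
eef_pos: [431.6, 206.0, 48.5]
ee_rot: [0.704, 0.71, 0.0, -0.003]
wrist_force: [1.5, -0.6, -0.9]
gripper_width: 16.0
```

```bash
python3 inc.py 625 -10 110; python3 tip2.py s13 430 200
```

```text
pos [431.6 206.   48.5] f [ 1.5 -0.6 -0.9] t 10.75 shift [-0.217  0.191 -0.063] turn [-0.2 -0.3  0.5]
[[419.0, 198.0, 76.0], [440.0, 197.0, 77.0], [422.0, 204.0, 78.0], [423.0, 197.0, 79.0], [415.0, 197.0, 79.0], [444.0, 197.0, 79.0], [423.0, 209.0, 80.0], [447.0, 199.0, 80.0], [439.0, 198.0, 81.0], [422.0, 211.0, 82.0]]
```

View pics/s13.png

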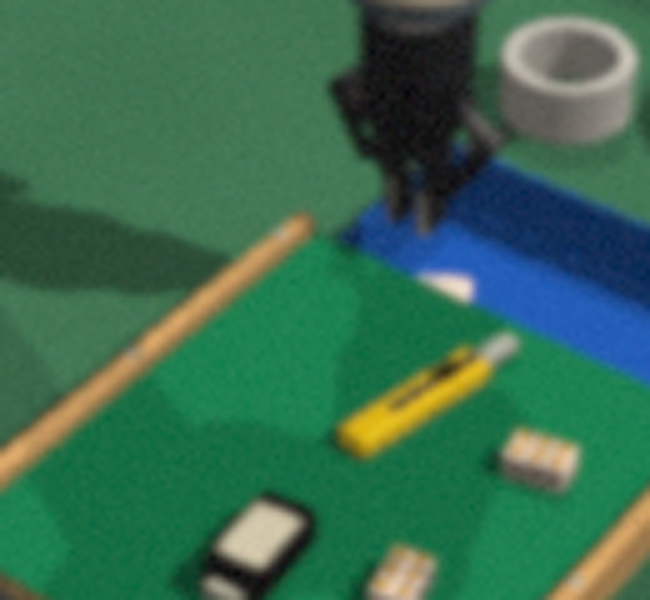

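The second block has left the board. It's hidden behind the board edge here, so I'll confirm it from above later. Moving to the far lane.

Emit:
jog_arm(increments=[[0,0,-0.03,0,0,0],[0,0,-0.06,0,0,0],[-0.025,0.023,-0.06,0,0,0],[-0.055,0.05,-0.06,0,0,0],[-0.085,0.077,-0.06,0,0,0],[-0.115,0.104,-0.06,0,0,0],[-0.145,0.131,-0.06,0,0,-0.5],[-0.17,0.154,-0.06,0,0,-0.5]])

```text
time_s: 11.47
eef_pos: [589.1, 36.9, 107.2]
ee_rot: [0.701, 0.713, 0.001, -0.003]
wrist_force: [0.3, 0.3, -0.3]
gripper_width: 15.9
```

```bash
python3 inc.py 626 -3 48
```

```text
pos [589.1  36.9 107.2] f [ 0.3  0.3 -0.3] t 11.47 shift [-0.041  0.036  0.059] turn [-0.1 -0.3  1. ]
```

Emit:
jog_arm(increments=[[-0.021,0.018,0,0,0,0.5],[-0.041,0.036,0,0,0,1],[-0.041,0.036,0.002,0,0,1],[-0.041,0.036,0.015,0,0,1],[-0.041,0.036,0.028,0,0,1],[-0.041,0.036,0.041,0,0,1],[-0.041,0.036,0.053,0,0,1],[-0.041,0.036,0.059,0,0,1]])

```text
time_s: 12.13
eef_pos: [624.8, -2.8, 46.3]
ee_rot: [0.707, 0.707, 0.001, -0.004]
wrist_force: [-0.1, -0.2, -0.2]
gripper_width: 16.0
```

```bash
python3 inc.py 626 200 48; python3 tip2.py s14 626 -3
```

```text
pos [624.8  -2.8  46.3] f [-0.1 -0.2 -0.2] t 12.13 shift [ 0.203  0.001 -0.001] turn [-0.2 -0.3  0. ]
[[619.0, 2.0, 73.0], [633.0, -14.0, 74.0], [638.0, -6.0, 74.0], [611.0, -12.0, 75.0], [616.0, 6.0, 76.0], [616.0, -10.0, 77.0], [616.0, -5.0, 77.0], [617.0, -0.0, 77.0], [615.0, 3.0, 78.0], [636.0, -13.0, 79.0]]
```

View pics/s14.png

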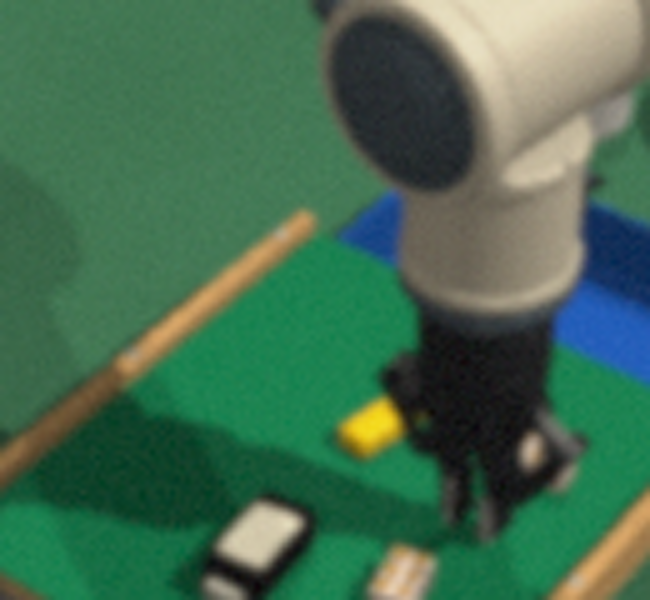

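The fingers are down between the far-lane blocks, with the next block ahead at crop (545,460), the knife and driver untouched. Pushing.

Emit:
jog_arm(increments=[[0.01,0,0,0,0,0],[0.019,0,0,0,0,0],[0.028,0,0,0,0,0],[0.037,0,0,0,0,0],[0.046,0,0,0,0,0],[0.055,0,0,0,0,0],[0.064,0,0,0,0,0],[0.073,0,0,0,0,0]])

```text
time_s: 12.85
eef_pos: [624.6, 71.2, 46.4]
ee_rot: [0.707, 0.707, 0.0, -0.004]
wrist_force: [0.6, -0.2, -0.4]
gripper_width: 16.1
```

```bash
python3 inc.py 626 200 48; python3 tip2.py s15 626 70
```

```text
pos [624.6  71.2  46.4] f [ 0.6 -0.2 -0.4] t 12.85 shift [ 0.129  0.002 -0.001] turn [-0.3 -0.3  0. ]
[[643.0, 67.0, 73.0], [638.0, 58.0, 73.0], [648.0, 81.0, 73.0], [638.0, 68.0, 73.0], [655.0, 65.0, 74.0], [627.0, 64.0, 74.0], [615.0, 82.0, 74.0], [617.0, 68.0, 75.0], [646.0, 84.0, 75.0], [656.0, 74.0, 75.0]]
```

View pics/s15.png

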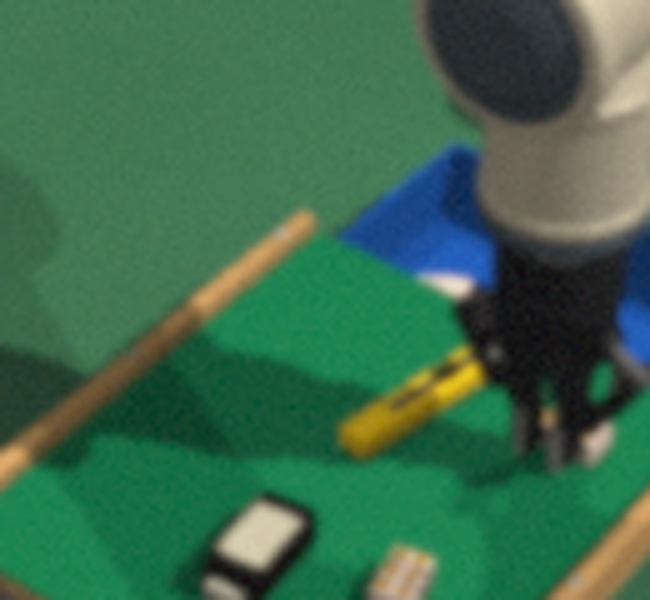

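Block is across both fingers at crop (545–610,430). Continuing over the edge.

Emit:
jog_arm(increments=[[0.008,0,0,0,0,0],[0.016,0,0,0,0,0],[0.024,0,0,0,0,0],[0.032,0,0,0,0,0],[0.04,0,0,0,0,0],[0.048,0,0,0,0,0],[0.056,0,0,0,0,0],[0.064,0,0,0,0,0]])

```text
time_s: 13.57
eef_pos: [624.4, 137.4, 46.7]
ee_rot: [0.707, 0.708, 0.0, -0.004]
wrist_force: [0.2, 0.1, -0.5]
gripper_width: 15.9
```

Emit:
jog_arm(increments=[[0.008,0,0,0,0,0],[0.016,0,0,0,0,0],[0.025,0,0,0,0,0],[0.034,0,0,0,0,0],[0.043,0,0,0,0,0],[0.052,0,0,0,0,0],[0.062,0,0,0,0,0],[0.07,0,0,0,0,0]])

```text
time_s: 14.23
eef_pos: [624.3, 208.6, 47.2]
ee_rot: [0.707, 0.708, 0.001, -0.004]
wrist_force: [-0.2, -0.3, 0.6]
gripper_width: 16.4
```

```bash
python3 inc.py 621 -130 110
python3 - <<'E'
from cell import optics
import cv2
for n in ("scene","top"):
    s=optics.snapshot(n); p=s["pixels"]
    c=p[130:330,130:400] if n=="scene" else p[120:250,160:380]
    cv2.imwrite(f"pics/a_{n}.png",cv2.resize(c,None,fx=2.9,fy=2.9,interpolation=cv2.INTER_CUBIC))
E
```

```text
pos [624.3 208.6  47.2] f [-0.2 -0.3  0.6] t 14.23 shift [-0.338 -0.004 -0.065] turn [-0.3 -0.4  0.1]
```

View pics/a_scene.png

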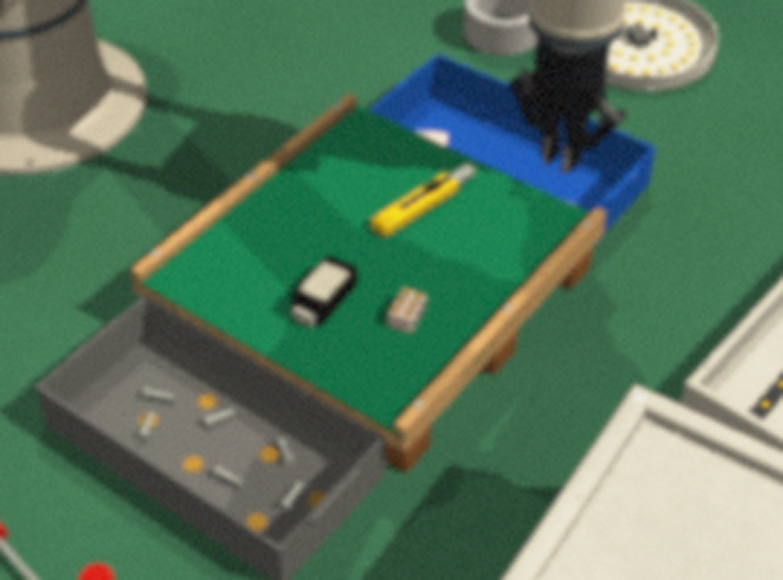

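View pics/a_top.png

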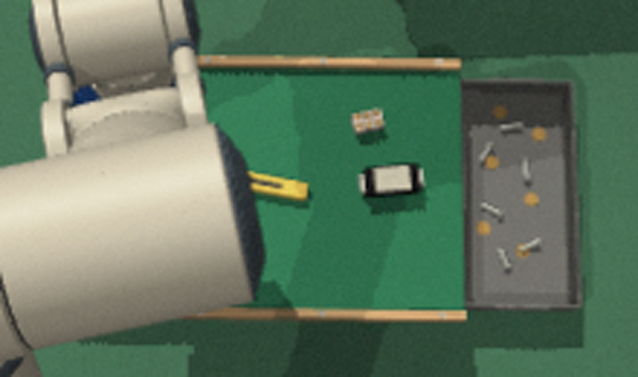

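Three blocks are off the board. One is visible in the tray at (432,138). The last lies at (408,308), with knife and driver in place. Going behind it.

Emit:
jog_arm(increments=[[0,0,-0.03,0,0,0],[-0.01,0,-0.055,0,0,0],[-0.045,0,-0.06,0,0,0],[-0.085,-0.001,-0.06,0,0,0],[-0.125,-0.001,-0.06,0,0,0],[-0.165,-0.002,-0.06,0,0,0],[-0.205,-0.002,-0.06,0,0,0],[-0.245,-0.003,-0.06,0,0,0]])

```text
time_s: 15.0
eef_pos: [621.8, -38.7, 105.7]
ee_rot: [0.706, 0.708, 0.001, -0.004]
wrist_force: [1.3, 0.6, 0.1]
gripper_width: 15.7
```

```bash
python3 inc.py 621 -130 48
```

```text
pos [621.8 -38.7 105.7] f [1.3 0.6 0.1] t 15.0 shift [-0.092 -0.001  0.057] turn [-0.3 -0.4  0.1]
```

Emit:
jog_arm(increments=[[-0.035,0,0,0,0,0],[-0.07,0,0,0,0,0],[-0.092,0,0,0,0,0],[-0.092,0,0.008,0,0,0],[-0.092,0,0.022,0,0,0],[-0.092,0,0.036,0,0,0],[-0.092,0,0.05,0,0,0],[-0.092,0,0.058,0,0,0]])

```text
time_s: 15.67
eef_pos: [620.8, -130.0, 45.5]
ee_rot: [0.706, 0.708, 0.0, -0.005]
wrist_force: [0.5, 0.3, 0.4]
gripper_width: 16.2
```

```bash
python3 inc.py 621 200 48; sed -i 's/\[120:240,190:320\]/[160:280,220:350]/' tip2.py; python3 tip2.py s16 621 -130
```

```text
pos [ 620.8 -130.    45.5] f [0.5 0.3 0.4] t 15.67 shift [ 0.33   0.001 -0.   ] turn [-0.4 -0.4  0.1]
[[604.0, -136.0, 73.0], [639.0, -119.0, 73.0], [633.0, -138.0, 74.0], [620.0, -134.0, 74.0], [611.0, -128.0, 75.0], [612.0, -133.0, 76.0], [634.0, -135.0, 76.0], [612.0, -124.0, 76.0], [612.0, -138.0, 76.0], [630.0, -140.0, 78.0]]
```

View pics/s16.png

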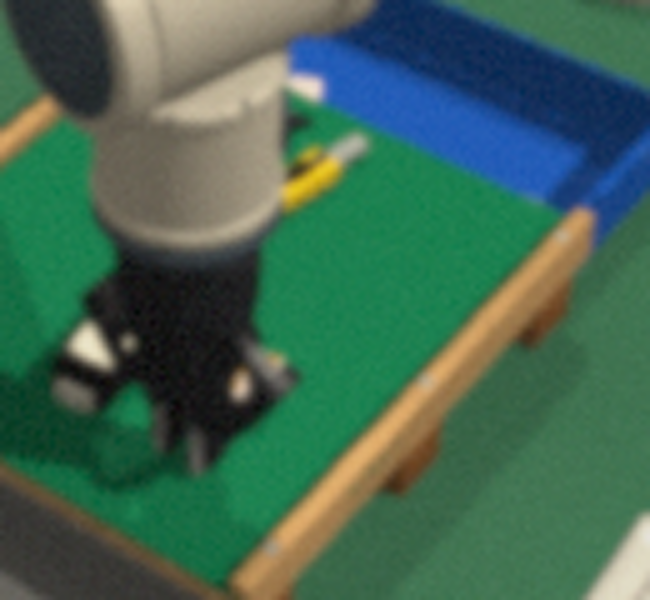

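Fingers are behind the last block, which shows at crop (255,375), clear of the driver at (85,365). Last push.

Emit:
jog_arm(increments=[[0.008,0,0,0,0,0],[0.016,0,0,0,0,0],[0.024,0,0,0,0,0],[0.032,0,0,0,0,0],[0.04,0,0,0,0,0],[0.049,0,0,0,0,0],[0.058,0,0,0,0,0],[0.067,0,0,0,0,0]])

```text
time_s: 16.38
eef_pos: [620.2, -61.7, 45.3]
ee_rot: [0.706, 0.708, -0.0, -0.005]
wrist_force: [0.5, 0.1, -0.0]
gripper_width: 16.2
```

```bash
python3 inc.py 621 200 48; python3 tip2.py s17 621 -62
```

```text
pos [620.2 -61.7  45.3] f [ 0.5  0.1 -0. ] t 16.38 shift [ 0.262  0.001 -0.001] turn [-0.4 -0.4  0.1]
[[599.0, -69.0, 73.0], [610.0, -61.0, 74.0], [611.0, -66.0, 74.0], [612.0, -58.0, 76.0], [628.0, -71.0, 77.0], [601.0, -67.0, 77.0], [612.0, -54.0, 77.0], [613.0, -73.0, 78.0], [635.0, -71.0, 78.0], [611.0, -67.0, 79.0]]
```

View pics/s17.png

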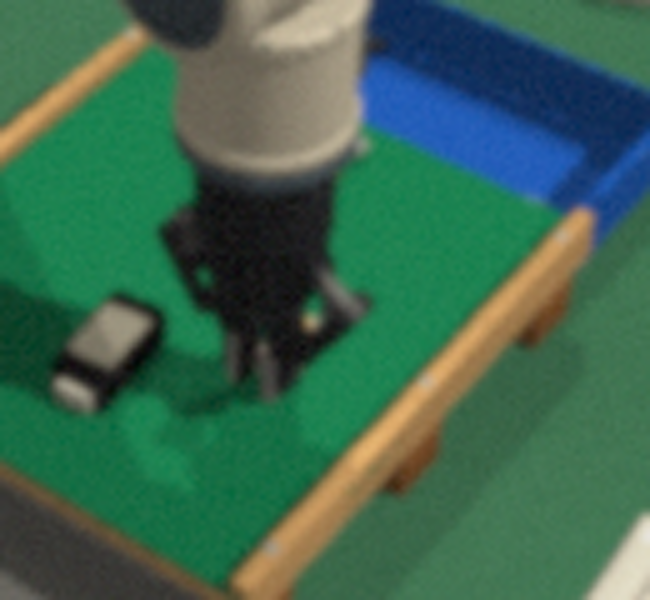

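Emit:
jog_arm(increments=[[0.009,0.001,0,0,0,0],[0.018,0.002,0,0,0,0],[0.028,0.003,0,0,0,0],[0.038,0.004,0,0,0,0],[0.048,0.005,0,0,0,0],[0.058,0.006,0,0,0,0],[0.068,0.007,0,0,0,0],[0.078,0.008,0,0,0,0]])

```text
time_s: 17.1
eef_pos: [627.9, 18.8, 45.8]
ee_rot: [0.706, 0.708, 0.0, -0.005]
wrist_force: [-0.1, -0.8, -0.3]
gripper_width: 16.1
```

```bash
python3 inc.py 640 200 48; python3 tip2.py s18 628 17
```

```text
pos [627.9  18.8  45.8] f [-0.1 -0.8 -0.3] t 17.1 shift [ 0.181  0.013 -0.001] turn [-0.4 -0.4  0.2]
[[619.0, 23.0, 73.0], [614.0, 3.0, 73.0], [619.0, 28.0, 73.0], [624.0, 26.0, 73.0], [645.0, 26.0, 74.0], [617.0, 9.0, 74.0], [646.0, 4.0, 75.0], [639.0, 9.0, 75.0], [620.0, 15.0, 76.0], [607.0, 15.0, 76.0]]
```

View pics/s18.png

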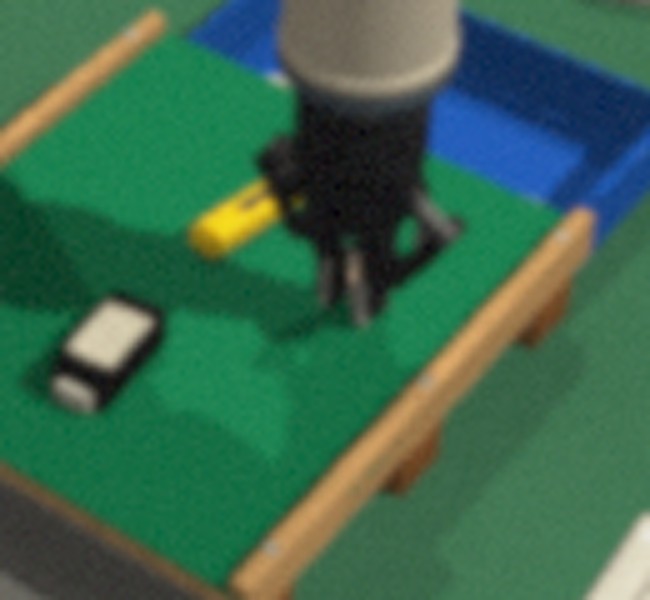

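The block shows only through the gap between the fingers at crop (352,270). I'll locate it before continuing.

Run:
```python
from cell import optics
import cv2
from h import *
for n in ("scene","top"):
    s=optics.snapshot(n);W=cloud(s);p=s["pixels"].astype(int)
    m=(p[...,2]>105)&(p[...,1]>85)&(p[...,2]>p[...,1])&(abs(W[...,0]-628)<50)&(W[...,1]>-20)&(W[...,1]<90)&(W[...,2]>72)&(W[...,2]<100)
    print(n,m.sum(),W[m].round(0).tolist()[:25])
    if n=="scene": cv2.imwrite("pics/s19.png",cv2.resize(s["pixels"][195:240,265:325],None,fx=11,fy=11,interpolation=cv2.INTER_CUBIC))
    else: cv2.imwrite("pics/s19t.png",cv2.resize(s["pixels"][120:250,160:380],None,fx=3,fy=3,interpolation=cv2.INTER_CUBIC))
```

```text
scene 3 [[615.0, 44.0, 87.0], [619.0, 37.0, 91.0], [620.0, 36.0, 87.0]]
top 0 []
```

View pics/s19.png

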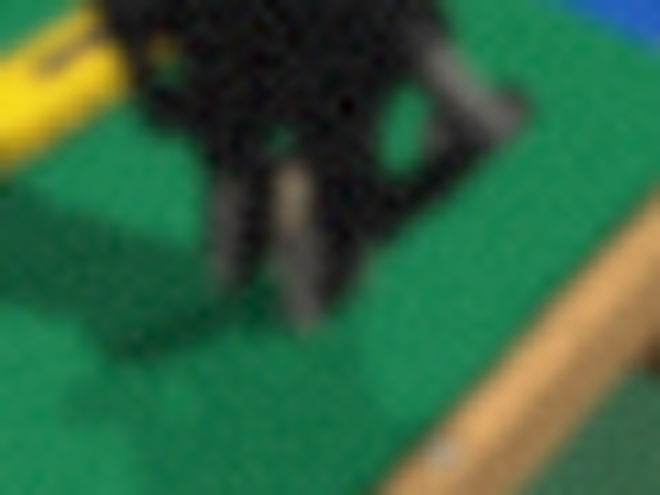

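View pics/s19t.png

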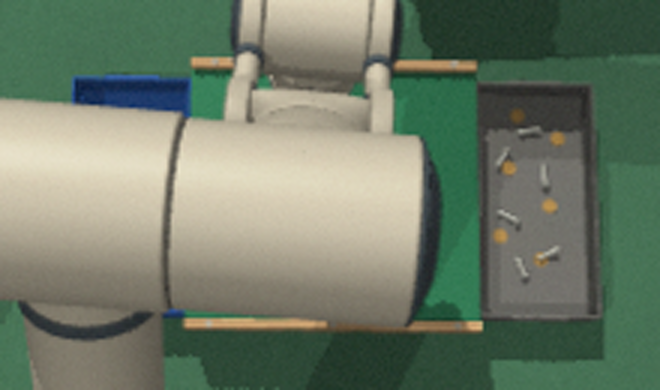

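The block stayed near x≈618 while I drifted to +x. I'll back off slightly, re-centre on it and push straight.

Emit:
jog_arm(increments=[[-0.012,0,0,0,0,0],[-0.015,-0.003,0,0,0,0],[-0.015,-0.006,0,0,0,0],[-0.015,-0.009,0,0,0,0],[-0.015,-0.009,0,0,0,0],[-0.015,-0.009,0,0,0,0],[-0.015,-0.009,0,0,0,0],[-0.015,-0.009,0,0,0,0]])

```text
time_s: 17.92
eef_pos: [619.1, 3.6, 45.7]
ee_rot: [0.706, 0.709, 0.0, -0.005]
wrist_force: [-0.7, -0.3, 0.0]
gripper_width: 16.2
```

Run:
```python
from cell import optics
import cv2
from h import *
s=optics.snapshot("scene");W=cloud(s);p=s["pixels"].astype(int)
m=(p[...,2]>100)&(p[...,1]>80)&(p[...,2]>p[...,1])&(abs(W[...,0]-628)<50)&(W[...,1]>-20)&(W[...,1]<90)&(W[...,2]>72)&(W[...,2]<100)
print(m.sum(),W[m].round(0).tolist()[:25])
cv2.imwrite("pics/s20.png",cv2.resize(s["pixels"][195:240,265:325],None,fx=11,fy=11,interpolation=cv2.INTER_CUBIC))
```

```text
15 [[614.0, 60.0, 87.0], [617.0, 62.0, 86.0], [619.0, 64.0, 87.0], [618.0, 55.0, 88.0], [620.0, 57.0, 88.0], [622.0, 60.0, 87.0], [620.0, 52.0, 88.0], [623.0, 53.0, 88.0], [622.0, 60.0, 83.0], [621.0, 50.0, 86.0], [624.0, 51.0, 87.0], [639.0, 35.0, 79.0], [642.0, 36.0, 80.0], [638.0, 31.0, 78.0], [640.0, 33.0, 77.0]]
```

View pics/s20.png

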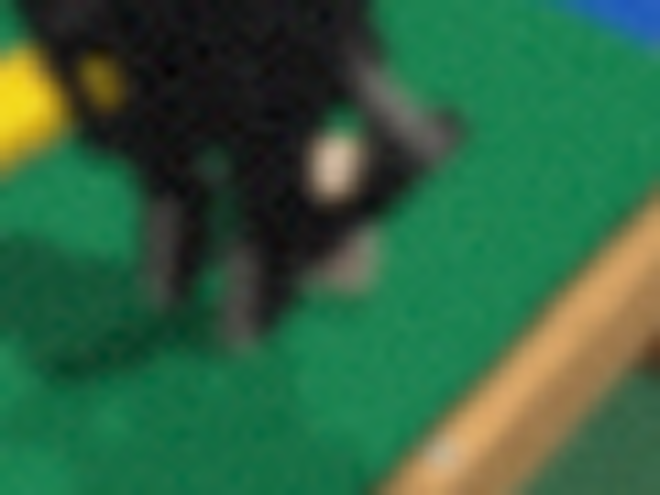

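The block is clear now: near end at about (640,33), far end at about (614,62), so its centre is near (624,47), turned about 40°. Pushing near its centre will turn it flush against the fingers.

Emit:
jog_arm(increments=[[0.004,0.004,0,0,0,0],[0.01,0.006,0,0,0,0],[0.018,0.006,0,0,0,0],[0.026,0.006,0,0,0,0],[0.034,0.006,0,0,0,0],[0.042,0.006,0,0,0,0],[0.05,0.006,0,0,0,0],[0.058,0.006,0,0,0,0]])

```text
time_s: 18.63
eef_pos: [624.7, 62.7, 46.1]
ee_rot: [0.705, 0.709, 0.0, -0.005]
wrist_force: [0.2, -0.3, -0.5]
gripper_width: 16.0
```

```bash
python3 inc.py 625 200 48
python3 - <<'E'
from cell import optics
import cv2
from h import *
s=optics.snapshot("scene");W=cloud(s);p=s["pixels"].astype(int)
m=(p[...,2]>100)&(p[...,1]>80)&(p[...,2]>p[...,1])&(abs(W[...,0]-628)<50)&(W[...,1]>20)&(W[...,1]<150)&(W[...,2]>72)&(W[...,2]<100)
print(m.sum(),W[m].round(0).tolist()[:25])
cv2.imwrite("pics/s21.png",cv2.resize(s["pixels"][175:235,260:340],None,fx=8,fy=8,interpolation=cv2.INTER_CUBIC))
E
```

```text
pos [624.7  62.7  46.1] f [ 0.2 -0.3 -0.5] t 18.63 shift [ 0.137  0.001 -0.001] turn [-0.4 -0.4  0.3]
6 [[613.0, 84.0, 88.0], [617.0, 72.0, 96.0], [617.0, 78.0, 91.0], [616.0, 73.0, 90.0], [617.0, 77.0, 88.0], [621.0, 71.0, 90.0]]
```

View pics/s21.png

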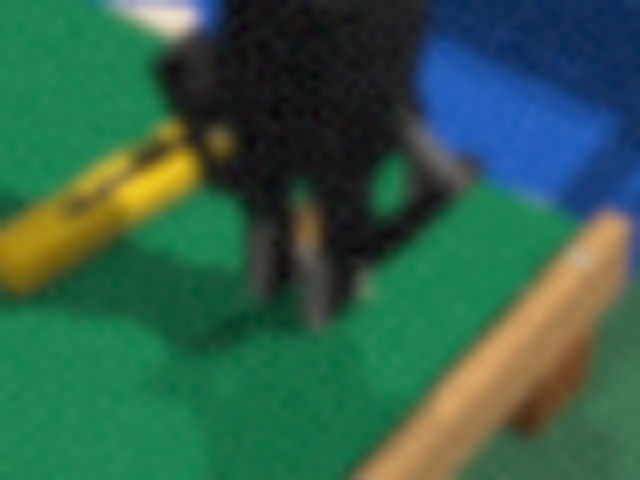

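The block is now about flush across both fingers, seen in the gap at (308,220) and just right of them at (362,275). Pushing straight.

Emit:
jog_arm(increments=[[0.008,0,0,0,0,0],[0.016,0,0,0,0,0],[0.024,0,0,0,0,0],[0.033,0,0,0,0,0],[0.042,0,0,0,0,0],[0.051,0,0,0,0,0],[0.06,0,0,0,0,0],[0.069,0,0,0,0,0]])

```text
time_s: 19.35
eef_pos: [624.2, 133.9, 46.7]
ee_rot: [0.705, 0.709, 0.0, -0.006]
wrist_force: [-0.3, -0.2, -0.2]
gripper_width: 15.6
```

Emit:
jog_arm(increments=[[0.008,0,0,0,0,0],[0.016,0,0,0,0,0],[0.025,0,0,0,0,0],[0.034,0,0,0,0,0],[0.044,0,0,0,0,0],[0.054,0,0,0,0,0],[0.065,0,0,0,0,0],[0.076,0,0,0,0,0]])

```text
time_s: 20.02
eef_pos: [623.8, 211.0, 47.3]
ee_rot: [0.705, 0.709, 0.0, -0.006]
wrist_force: [0.1, 0.7, 0.6]
gripper_width: 16.1
```

```bash
python3 inc.py 500 -250 150; sed -i 's/\[160:280,220:350\]/[130:250,220:350]/' tip2.py;python3 tip2.py s22 625 205
```

```text
pos [623.8 211.   47.3] f [0.1 0.7 0.6] t 20.02 shift [-0.46  -0.127 -0.105] turn [-0.4 -0.5  0.3]
[[632.0, 205.0, 75.0], [638.0, 208.0, 76.0], [616.0, 213.0, 78.0], [617.0, 206.0, 79.0], [617.0, 199.0, 79.0], [609.0, 199.0, 79.0], [635.0, 206.0, 80.0], [612.0, 201.0, 80.0], [638.0, 201.0, 80.0], [615.0, 214.0, 81.0]]
```

View pics/s22.png

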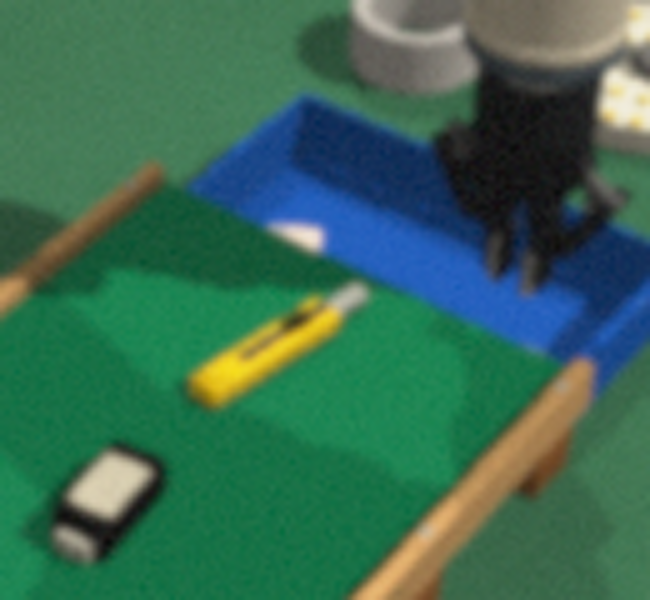

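The mat holds only the knife and driver now. I'll lift and retract to check the tray from above.

Emit:
jog_arm(increments=[[0,0,-0.04,0,0,0],[0,0,-0.08,0,0,0],[-0.01,-0.005,-0.12,0,0,0],[-0.04,-0.02,-0.13,0,0,0],[-0.075,-0.035,-0.13,0,0,0],[-0.11,-0.05,-0.13,0,0,0],[-0.145,-0.065,-0.13,0,0,0],[-0.18,-0.08,-0.13,0,0,0]])

```text
time_s: 20.73
eef_pos: [545.0, 30.2, 176.6]
ee_rot: [0.705, 0.709, 0.001, -0.005]
wrist_force: [1.0, 0.1, -0.8]
gripper_width: 16.2
```

Emit:
jog_arm(increments=[[-0.038,-0.008,0,0,0,0],[-0.076,-0.016,0,0,0,0],[-0.114,-0.024,0,0,0,0],[-0.152,-0.032,0,0,0,0],[-0.19,-0.04,0,0,0,0],[-0.228,-0.048,0,0,0,0],[-0.266,-0.056,0,0,0,0],[-0.304,-0.064,0,0,0,0]])

```text
time_s: 21.4
eef_pos: [482.4, -275.9, 174.5]
ee_rot: [0.705, 0.709, 0.001, -0.005]
wrist_force: [1.8, 0.2, 1.2]
gripper_width: 16.1
```

```bash
cat > fin.py <<'E'
from cell import optics,bot
import cv2,pickle,sys
from h import *
k=sys.argv[1]
print(bot.get_state()["eef_pos"])
for n in ("scene","top"):
    s=optics.snapshot(n); p=s["pixels"]; pickle.dump(s,open(f"{n}_{k}.pkl","wb"))
    c=p[110:260,180:380] if n=="scene" else p[120:250,150:360]
    cv2.imwrite(f"pics/{k}_{n}.png",cv2.resize(c,None,fx=3.7,fy=3.7,interpolation=cv2.INTER_CUBIC))
E
python3 fin.py f1; python3 meas.py top_f1.pkl
```

```text
[ 482.42009946 -275.91272457  174.54936071]
top_f1.pkl
mat z 68.43697865864931 rect ((552.8150634765625, -13.923385620117188), (279.660400390625, 362.09014892578125), 0.8617530465126038)
[271. 141.] 312 mean [700.2 -13.5  80.2] rect [700.6 -13.6] [355.1  15.9] 89.7 bgr [100. 140. 169.] x 692.0 709.0 y -191.0 164.0
[296. 181.] 176 mean [ 544.6 -106.9   93.1] rect [ 546.8 -103.2] [43.  74.3] 4.2 bgr [118. 135. 135.] x 525.0 570.0 y -140.0 -66.0
[236. 180.] 62 mean [548.  113.8  81.1] rect [547.5 115.3] [57.4 21. ] 80.0 bgr [ 99. 144. 148.] x 535.0 563.0 y 86.0 142.0
blue [[386. 170.  -4.]
 [541. 257.   4.]
 [686. 317.  60.]] ((538.2650146484375, 100.77250671386719), (304.8640441894531, 435.7525634765625), 0.4033263921737671)
```

View pics/f1_top.png

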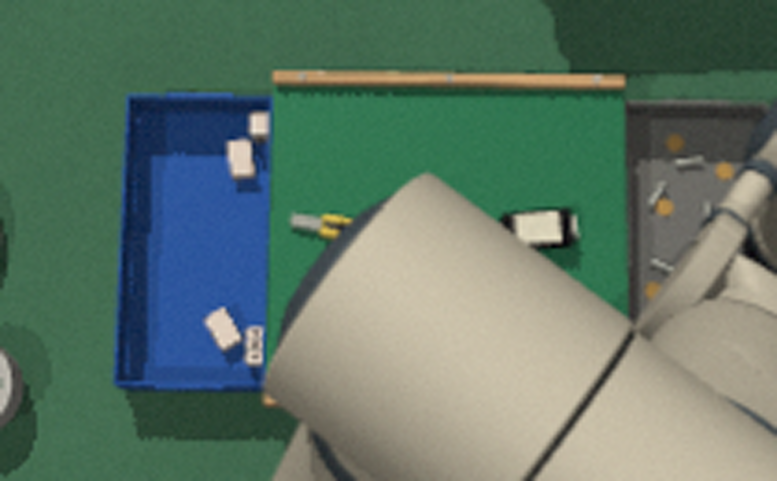

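All four blocks lie in the blue tray, at (240,158), (259,125), (222,328) and (254,345). I'll pull the arm further off to compare the knife and driver with the start.

Emit:
jog_arm(increments=[[-0.038,-0.015,0,0,0,0],[-0.076,-0.03,0,0,0,0],[-0.114,-0.045,0,0,0,0],[-0.152,-0.06,0,0,0,0],[-0.19,-0.075,0,0,0,0],[-0.228,-0.09,0,0,0,0],[-0.24,-0.1,0,0,0,0],[-0.24,-0.1,0,0,0,0]])

```text
time_s: 22.17
eef_pos: [381.1, -522.2, 173.0]
ee_rot: [0.707, 0.707, -0.0, -0.005]
wrist_force: [-0.1, 0.1, -0.9]
gripper_width: 16.1
```

```bash
python3 fin.py f2; python3 meas.py top_f2.pkl scene_f2.pkl
python3 - <<'E'
import pickle
from h import *
s=pickle.load(open("top_f2.pkl","rb"));W=cloud(s);p=s["pixels"]
m=((W[...,1]>150)&(W[...,1]<330)&(W[...,0]>380)&(W[...,0]<700)&(p[...,2]>110)&(W[...,2]<75)).astype(np.uint8)
n,l,st,c=cv2.connectedComponentsWithStats(m)
for i in range(1,n):
    if st[i,4]>8: print(st[i,4],W[l==i].mean(0).round(),W[l==i].max(0).round(),W[l==i].min(0).round())
E
```

```text
[ 381.07427463 -522.24215653  173.00090536]
top_f2.pkl
mat z 68.42291837726725 rect ((537.8248291015625, -13.902053833007812), (310.0150146484375, 361.729736328125), 0.6662523150444031)
[269. 141.] 326 mean [699.8  -7.3  80.2] rect [699.7 -13.5] [ 17.  355.1] 0.1 bgr [100. 140. 170.] x 691.0 708.0 y -191.0 164.0
[249. 182.] 208 mean [538.1  66.7  82.4] rect [539.9  73.1] [142.9  23.3] 79.7 bgr [ 81. 151. 166.] x 519.0 559.0 y 4.0 145.0
[295. 181.] 219 mean [ 541.8 -100.6   92.3] rect [ 543.2 -102.8] [36.6 83.3] 6.1 bgr [114. 129. 129.] x 522.0 564.0 y -144.0 -62.0
[257. 227.] 254 mean [372.9  35.8  80.4] rect [376.4  33.8] [ 18.9 264.3] 0.3 bgr [102. 144. 169.] x 367.0 386.0 y -98.0 166.0
blue [[387. 170.  -4.]
 [539. 257.   5.]
 [685. 317.  60.]] ((537.2108764648438, 98.4797592163086), (304.8299865722656, 439.86541748046875), 0.020288487896323204)
scene_f2.pkl
mat z 69.38047439747629 rect ((532.8512573242188, -12.827423095703125), (365.927734375, 307.3201599121094), 89.9258041381836)
[212. 194.] 411 mean [373.9 -29.1  80.4] rect [372.5 -14.7] [360.4  19. ] 89.4 bgr [ 90. 140. 176.] x 364.0 383.0 y -195.0 165.0
[274. 198.] 264 mean [540.2  64.5  82.4] rect [540.1  77.2] [150.5  27.8] 81.3 bgr [ 51. 160. 180.] x 518.0 560.0 y 2.0 152.0
[301. 241.] 486 mean [701.1 -29.7  80.4] rect [700.2 -14.4] [359.3  15. ] 89.9 bgr [ 95. 148. 187.] x 693.0 708.0 y -194.0 165.0
[241. 230.] 338 mean [ 546.8 -108.2   91.2] rect [ 543.7 -106. ] [37.8 77.6] 5.2 bgr [102. 119. 118.] x 523.0 564.0 y -144.0 -67.0
blue [[385. 210.  -0.]
 [533. 297.   9.]
 [687. 321.  59.]] ((515.1072998046875, 258.5746765136719), (348.5723876953125, 135.42919921875), 2.068460702896118)
38 [662. 184.  36.] [681. 197.  48.] [649. 173.  -1.]
67 [629. 204.  19.] [651. 220.  27.] [611. 189.  -5.]
70 [449. 216.  19.] [472. 237.  29.] [428. 199.  -3.]
52 [431. 183.  24.] [450. 194.  36.] [412. 175.  -3.]
```

View pics/f2_top.png

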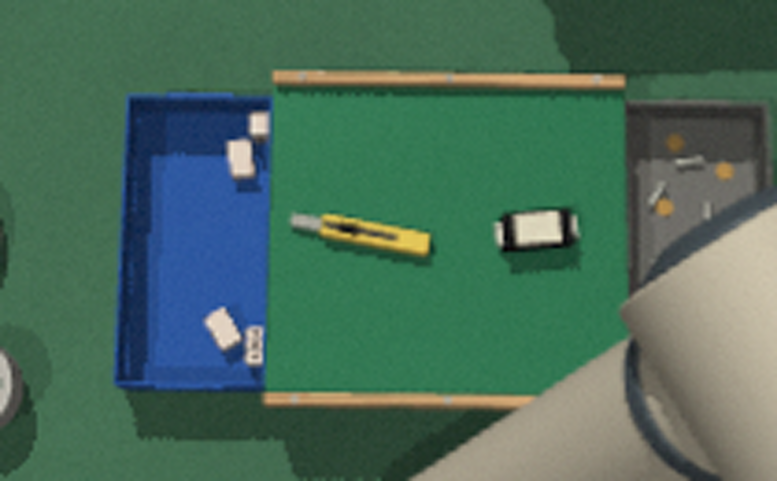

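View pics/f2_scene.png

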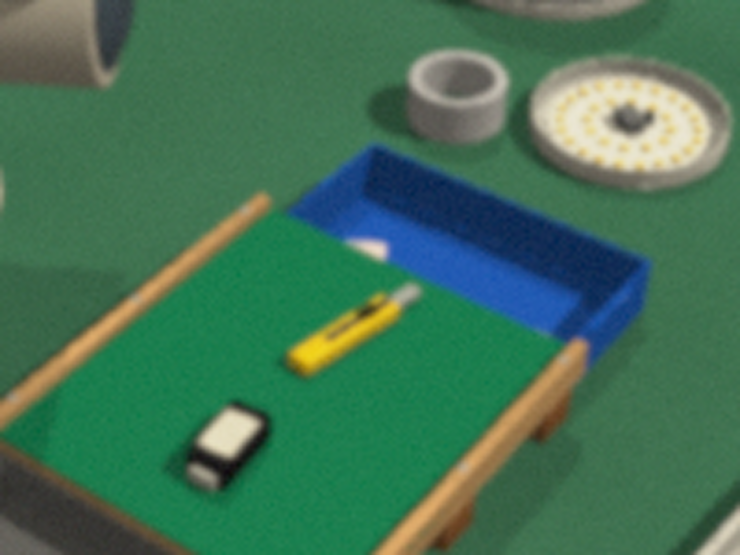

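```bash
python3 -c "
from cell import bot
s=bot.get_state();print(s['time_s'],abs(s['joint_velocities']).max(),s['wrist_force']);print(bot.hand_in())"
```

```text
22.2667 0.02855282304629253 [ 0.50689953 -0.2283728  -0.21613576]
the job is handed in; nothing more can be done
None
```

All four terminal blocks are in the blue tray, pushed there along the mat one at a time with nearly closed fingers. I handed the job in at about 22.3 s.

**Last checks**
- **Blocks:** the top camera shows all four inside the tray. Three lie low. The one at about (662, 184) stands higher, with its top at 48 mm, which is still below the 56 mm rim.
- **Knife and driver:** their centres measure within about 1 mm of where they were at the start.
- **Contact:** the wrist force stayed under about 2 N at every reading. The arm was clear of everything at hand-in.
- **Not re-measured:** I did not measure the bottle, screwdriver, tape or lamp again. The arm passed well clear of all of them.

**What disagreed or needed fixing**
- **Fingertip height:** the camera depth showed the fingertips about 27 mm above the reported TCP, while the notes put them 8 mm below it. I set the pushing height from the depth readings and the lack of contact force.
- **Last block:** it turned against the fingers when I drifted sideways during the push. I backed off, re-centred and pushed it straight off.

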